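# Fetch the honey from the back of the jar caddy

### The arm

A 6-joint arm with a two-finger parallel gripper is mounted at the origin on a cart in front of the work surface, level with it; the furniture and walls round the work are solid. World frame = base frame: x ahead of the robot, y to its left, z up, the work surface at z = 0. Lengths are in m, angles in rad, forces in N, time in s.
With the tool pointing down it reaches from about 0.375 to 0.9 m from the base axis. Payload 3.1 kg.
Tool frame: the origin (TCP) lies at the very end of the fingers, on their centre line; the grasp point (between the pads) lies 19 mm behind it; z points along the fingers, y is the line along which they close (so a half turn about z gives the same grasp; the last joint's range is limited). The gripper opens to 85 mm and grips with 20 to 120 N. Pads are 22 mm wide; open, the fingers measure 114 mm over their backs; the gripper's body (76 mm by 85 mm) begins 54 mm behind the grasp point. The pads swing forward as they close: fully open they stand 13 mm farther back than shut.
Start: joints at [-1.371, 0.527, 1.433, -0, 1.181, -0.178], TCP at [0.231, -0.581, 0.231] pointing down, gripper open.
Joint ranges: [-3.08, 3.08], [-0.75, 2.2], [0.22, 2.44], [-1.43, 4.57], [0, 2.65], [-2.85, 2.85]. Speed limits (rad/s): [2.79, 2.79, 3.14, 3.14, 3.14, 3.14].

### API

Orientations are given as a unit quaternion [x, y, z, w].
In Python, from plant import ctrl, imaging, workorder gives the robot as it stands.
- The arm moves only by the tool jog_arm, never from a script. Its argument "targets" is text: rows parted by semicolons, each of 6 numbers parted by spaces: the shift along the tool's x, y, z each as a share of 2 cm, from -1 to 1, then the turn, a rotation vector about the tool's x, y, z each as a share of 5 degrees, from -1 to 1. A call has 1 to 12 rows; each row shifts and turns the commanded pose from where the row before left it, along the tool's axes as they then stand; what a row does not reach is not made up. A row lasts 1/12 s, in which the tool goes at most 41.7 mm and 7.16 degrees, less where a joint would pass 70% of its speed; a pose out of reach is approached as far as the arm can. A call with a number of a shift or a turn outside -1 to 1 is refused whole. A call with a gripper value outside its range is refused whole. "claw" is the opening, from 0 (shut) to 1 (fully open), set as the call begins (left out, the last holds). The fingers move at their own pace and stop on an object; "squeeze" is the grip in N (left out, the last holds). Time passes only in rows, so rows that do not move let the fingers close. It gives the time, the measured TCP pose, the force, the opening and the grip force at its end, in the units of the state.
- ctrl.observe(): the state, without advancing time (a new reading comes with each control period).
- imaging.capture(name): name is "scene" or "top" or "wrist"; returns the picture (384x512x3 uint8, blue, green, red); there is no depth.
- imaging.camera_params(name): a dict with "K" (3x3 intrinsics, pixels), "k1" (the pictures are not rectified: a ray, as slopes to the right and down, at radius r is drawn at 1 + k1 r^2 times it, then the intrinsics apply), "R" (3x3) and "t" (3): a world point X has camera coordinates R X + t; the wrist camera has in their place "T_tool_cam" (4x4, takes a point from camera to tool coordinates, whose origin is the TCP and whose axes are the flange's). Camera axes: x right, y down, z forward; pixel columns grow to the right and rows downward; lengths in m; the calibration is good to about 2 mm. A picture is of the moment at which its call begins: read the wrist's pose just before it. camera_params takes no time and is no camera call.
- workorder.close_job(): hands the job in; it is judged then, once.
The state is a dict: "clock": time; "joint_positions": joint angles; "qd": joint speeds; "effort": joint torques, N m; "tool_pos": TCP position; "orientation": TCP orientation; "contact_force": force on the tool from outside, world axes, zero at the start; "wrist_torque": the same for the moment, N m; "width": finger opening in m; "grip_force": force on a finger pad.
Only numpy, scipy, OpenCV 4.12 (cv2) and the standard library are available. Lean on these libraries where they do the work, as an engineer would, in place of code of your own. Each camera call takes 0.05 s, during which the arm holds its last target. There are 200 camera calls.

### The job

Get the honey jar out from the back of the bamboo caddy: first clear the pepper mill, the dark jar and the white-lidded jar from round it on to the dark wooden board, then stand the honey in the middle of the blue trivet while those three wait on the board, and finally put each of the three back in the caddy, centred on the same cork disc it came from. Keep everything upright, leave all of it standing free, and do not disturb the mug, the tea box or the egg box.

Things in the scene. Friction and masses are not known exactly. Their poses are not given: they have to be found in the camera images.
- pepper_mill: turned dark-brown wooden pepper mill, 170 mm tall, 58 mm across at its widest (the foot); its round head (48 mm across) begins 123 mm above the underside: grip it at 130 to 145 mm. Starts upright on the front, back left or back right disc of the caddy. Origin: centre of the underside, z up; turns about z do not matter. 
- dark_jar: straight glass jar with dark brown contents and a black lid, 62 mm across, 148 mm tall (grip it 110 to 125 mm above its underside, the solid part ends at 135 mm), about 0.28 kg. Starts upright on the front, back left or back right disc of the caddy. Origin: centre of the underside, z up; turns about z do not matter. 
- white_jar: straight glass jar with pale beige contents and a white lid, 66 mm across, 118 mm tall (grip it 80 to 95 mm above its underside, the solid part ends at 105 mm), about 0.28 kg. Starts upright on the front, back left or back right disc of the caddy. Origin: centre of the underside, z up; turns about z do not matter. 
- honey_jar: short glass jar with amber label and yellow lid, 63 mm across, 92 mm tall, about 0.23 kg; grip it 60 to 82 mm above its underside. Always starts on the back middle disc of the caddy, lower than its neighbours. Origin: centre of the underside, z up; turns about z do not matter. 
- caddy: shallow light bamboo tray, fixed, 168 mm (x) by 250 mm (y), floor 10 mm, lip 16 mm above the worktop. Four 72 mm cork discs at x, y: front (-42.5, 0), back middle (42.5, 0), back left (42.5, 85), back right (42.5, -85) mm. Finger room: along y at the front disc, along x at the back ones. Origin: centre of underside; x away from the robot within 0.1 rad, y left.
- side_board: plain dark-brown wooden serving board, the side area, fixed to the worktop, 160 mm (its x) by 260 mm (its y), top 14 mm above the worktop; three things stand in a row along its y with centres 88 mm apart, fingers closing along its x. Origin: centre of the underside; x away from the robot within 0.1 rad, y to the left.
- trivet: round blue ceramic trivet with a white middle (72 mm), fixed on a 3 mm grey place mat, 120 mm across, 11 mm thick: its top is 14 mm above the worktop. Origin: centre of the underside. (Wall cabinets hang 0.51 m above the worktop from x = 0.64 m on: carry tall things past at x of about 0.46 m.)
- mug: white mug with a thin red rim line, 94 mm tall, 82 mm across; origin at its underside. A bystander: must stay where it is.
- tea_box: pale green and cream cardboard tea box, 65 x 142 x 73 mm; origin at the centre of its underside. A bystander: must stay where it is.
- egg_box: grey-brown cardboard egg box, 106 x 156 x 72 mm; origin at the centre of its underside. A bystander: must stay where it is.

How it is judged:
By the outcome, as a careful person would: the job done as asked, in the order asked, and still so for the second after the job is handed in, with the robot touching nothing.
It also fails if it takes over 147 s, if anything falls off the work surface, if the arm or the gripper's body presses on something with over 40 N, if the wrist force passes 120 N, or if a joint passes its speed limit or range.

## Working session

There is one attempt and no reset: what is moved stays moved. The work goes in short steps, Python scripts to look and compute and a tool call to move; the robot and the scene stay as the last step left them, time stands still between calls to the robot, and variables do not carry over. Pictures are saved under pics/ and viewed, at most 16 in all, crops included, and the job is handed in when it is done.

Besides the shell and the picture viewer there is one more tool, called after "Call:" as name(argument=value, ...) on one line, values as JSON. jog_arm: Moves the arm, as the interface text tells. Its arguments: {"type":"object","properties":{"targets":{"type":"string"},"claw":{"type":"number"},"squeeze":{"type":"number"}},"required":["targets"]}

```bash
ls; mkdir -p pics
python3 - <<'E'
from plant import ctrl, imaging, workorder
import cv2,numpy as np
print(ctrl.observe())
for n in("scene","top","wrist"):
    print(n,imaging.camera_params(n))
for n in("scene","top"):
    cv2.imwrite(f"pics/{n}0.png",imaging.capture(n))
E
```

```text
pics
{'clock': 0.0, 'joint_positions': array([-1.37149723e+00,  5.28445131e-01,  1.43387155e+00,  2.76172474e-06,
        1.18136900e+00, -1.78528676e-01]), 'qd': array([-0.00114003, -0.00048727,  0.00083758,  0.00048621,  0.0005554 ,
        0.00042431]), 'effort': array([ 7.71147261e-04, -4.42341328e+01, -1.78023344e+01, -2.12710752e-04,
        8.49362084e-03,  5.07472731e-07]), 'tool_pos': array([ 0.23043671, -0.58022641,  0.2303563 ]), 'orientation': array([ 9.82208339e-01,  1.87791596e-01, -9.59121586e-06, -1.04647063e-03]), 'contact_force': array([-0.5832504 ,  0.17544226,  0.48362664]), 'wrist_torque': array([ 0.02097866, -0.06288852,  0.02526656]), 'grip_force': 0.0, 'width': 0.08510713693665438}
scene {'K': array([[443.86281224,   0.        , 258.6398418 ],
       [  0.        , 443.86281224, 187.45539434],
       [  0.        ,   0.        ,   1.        ]]), 'k1': -0.03964382814352013, 'R': array([[-0.56143558, -0.82751706,  0.00236625],
       [-0.42457322,  0.28559834, -0.85916888],
       [ 0.71030111, -0.48337263, -0.51168666]]), 't': array([0.27307068, 0.30585305, 1.1
[... 259 characters left out ...]
     [-0.99855038, -0.00472118, -0.05361771],
       [ 0.05362707, -0.00187949, -0.99855926]]), 't': array([-0.07942829,  0.57752612,  1.57092926])}
wrist {'K': array([[326.33304305,   0.        , 253.84660239],
       [  0.        , 326.33304305, 196.44688889],
       [  0.        ,   0.        ,   1.        ]]), 'k1': -0.025331086678954756, 'T_tool_cam': array([[-4.45600962e-04, -9.55191165e-01, -2.95989256e-01,
         7.67674573e-02],
       [ 9.99999864e-01, -5.06003887e-04,  1.27469292e-04,
        -7.10195076e-05],
       [-2.71529256e-04, -2.95989159e-01,  9.55191260e-01,
        -1.42748261e-01],
       [ 0.00000000e+00,  0.00000000e+00,  0.00000000e+00,
         1.00000000e+00]])}
```

View pics/scene0.png

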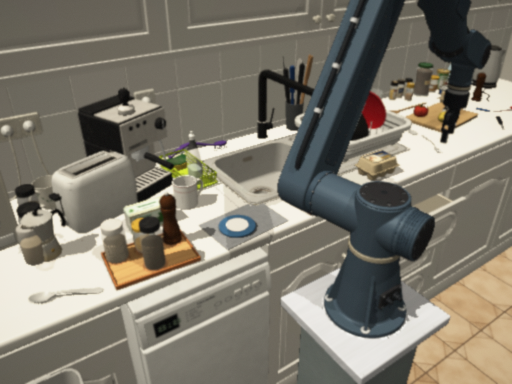

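View pics/top0.png

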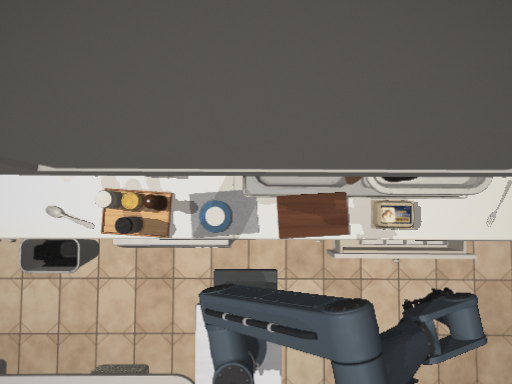

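The scene view shows the caddy with the mill at about (170,220), the dark jar (152,243) and the white jar (115,240). The honey is behind them, and the trivet is at (237,226). In the top view the caddy is at (137,212), the trivet at (215,216), the board at (313,215) and the egg box at (396,214).

```bash
cat > h.py <<'E'
from plant import ctrl, imaging, workorder
import cv2,numpy as np
from scipy.spatial.transform import Rotation as Ro
def cam(n,st=None):
    p=imaging.camera_params(n)
    if n=="wrist":
        T=np.eye(4);T[:3,:3]=Ro.from_quat(st["orientation"]).as_matrix();T[:3,3]=st["tool_pos"]
        W=T@p["T_tool_cam"];R=W[:3,:3].T;return p["K"],p["k1"],R,-R@W[:3,3]
    return p["K"],p["k1"],p["R"],p["t"]
def plane(c,uv,z):
    K,k,R,t=c
    n=cv2.undistortPoints(np.float64(uv).reshape(-1,1,2),K,np.array([k,0,0,0.])).reshape(-1,2)
    d=np.c_[n,np.ones(len(n))]@R; o=-R.T@t
    return o+d*((z-o[2])/d[:,2])[:,None]
def proj(c,X):
    K,k,R,t=c
    return cv2.projectPoints(np.float64(X).reshape(-1,3),cv2.Rodrigues(R)[0],t,K,np.array([k,0,0,0.]))[0].reshape(-1,2)
E
python3 - <<'E'
from h import *
a=cv2.imread("pics/top0.png");b=cv2.imread("pics/scene0.png")
A=cv2.resize(a[178:248,90:350],None,fx=3,fy=3,interpolation=2)
B=cv2.resize(b[170:290,90:270],None,fx=3.2,fy=3.2,interpolation=2)
im=np.zeros((600,780,3),np.uint8);im[:210]=A;im[212:212+384,:576]=B
cv2.imwrite("pics/crop0.png",im)
c=cam("top")
for n,uv,z in[("caddy",(137,212.5),.016),("trivet",(215,216),.014),("board",(313,215),.014),("egg",(396,214),.072),("white",(105,200),.128),("honey",(131,201),.102),("mill",(155,202),.18),("dark",(125,226),.158),("mug?",(192,207),.09)]:
    print(n,plane(c,uv,z)[0].round(4))
E
```

```text
caddy [0.4898 0.3756 0.016 ]
trivet [0.478  0.0866 0.014 ]
board [ 0.4834 -0.278   0.014 ]
egg [ 0.4888 -0.5675  0.072 ]
white [0.5326 0.4546 0.128 ]
honey [0.5302 0.373  0.102 ]
mill [0.5253 0.27   0.18  ]
dark [0.4445 0.3746 0.158 ]
mug? [0.5102 0.1607 0.09  ]
```

View pics/crop0.png

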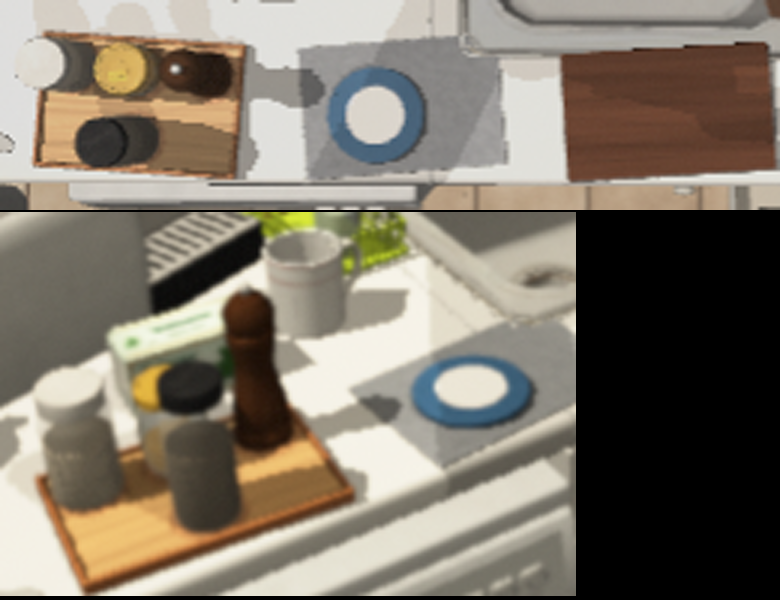

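The mill is on the back right disc, the white jar back left, the dark jar at the front and the honey back middle. The tea box sits behind the caddy and the mug behind right. Next I'll move over the board with the tool x axis along world y.

Call:
jog_arm(targets="0 0 0 0 0 -1;0 0 0 0 0 -1;0 0 0 0 0 -1;0 0 0 0 0 -1;0 0 0 0 0 -1;0 0 0 0 0 -1;0 0 0 0 0 -1;0 0 0 0 0 -1;0 0 0 0 0 -1;0 0 0 0 0 -1;0 0 0 0 0 -1;0 0 0 0 0 -1", claw=1)

```text
clock: 1.1
tool_pos: [0.2305, -0.5804, 0.2307]
orientation: [0.755, 0.655, 0.0, -0.001]
contact_force: [-0.4, -0.0, -0.2]
width: 0.0856
grip_force: 0.0
```

Call:
jog_arm(targets="0 0 0 0 0 -1;0 0 0 0 0 -0.67;0.97 0.68 -0.2 0 0 0;0.97 0.68 -0.2 0 0 0;0.97 0.68 -0.2 0 0 0;0.97 0.68 -0.2 0 0 0;0.97 0.68 -0.2 0 0 0;0.97 0.68 -0.2 0 0 0;0.97 0.68 -0.2 0 0 0;0.97 0.68 -0.2 0 0 0;0.97 0.68 -0.2 0 0 0;0.97 0.68 -0.2 0 0 0")

```text
clock: 2.1
tool_pos: [0.3669, -0.3856, 0.2711]
orientation: [0.707, 0.707, 0.0, -0.001]
contact_force: [0.3, 0.1, 0.0]
width: 0.0854
grip_force: 0.0
```

Call:
jog_arm(targets="0.97 0.68 -0.2 0 0 0;0.97 0.68 -0.2 0 0 0;0.97 0.68 -0.2 0 0 0;0.97 0.68 -0.2 0 0 0;0.97 0.68 -0.2 0 0 0;0.97 0.68 -0.2 0 0 0;0.97 0.68 -0.2 0 0 0;0 0 0 0 0 0;0 0 0 0 0 0")

```text
clock: 2.85
tool_pos: [0.462, -0.2502, 0.2992]
orientation: [0.706, 0.708, -0.0, -0.0]
contact_force: [0.1, 0.7, -0.3]
width: 0.0849
grip_force: 0.0
```

Run:
```python
from h import *
import pickle
st=ctrl.observe();im=imaging.capture("wrist")
pickle.dump((st,im),open("w1.pkl","wb"));cv2.imwrite("pics/w1.png",im)
print(st["clock"],st["tool_pos"],Ro.from_quat(st["orientation"]).as_matrix().round(4))
```

```text
2.85 [ 0.46202728 -0.25017325  0.29918333] [[-2.6e-03  1.0e+00 -5.0e-04]
 [ 1.0e+00  2.6e-03 -1.0e-04]
 [-1.0e-04 -5.0e-04 -1.0e+00]]
```

View pics/w1.png

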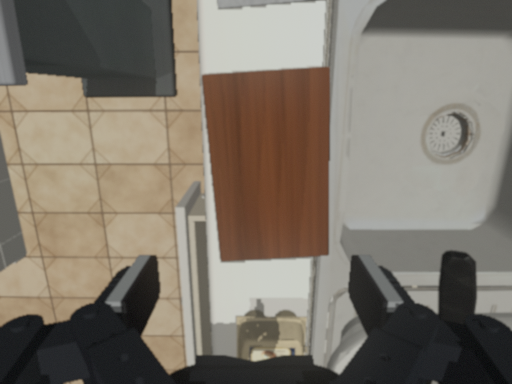

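The wrist view shows the board's corners at about (204,76), (328,67), (328,256) and (221,261). I'll pass over the trivet next, then the caddy.

Call:
jog_arm(targets="1 0 0 0 0 0;1 0 0 0 0 0;1 0 0 0 0 0;1 0 0 0 0 0;1 0 0 0 0 0;1 0 0 0 0 0;1 0 0 0 0 0;1 0 0 0 0 0;1 0 0 0 0 0;1 0 0 0 0 0;1 0 0 0 0 0;1 0 0 0 0 0")

```text
clock: 3.9
tool_pos: [0.4614, -0.0115, 0.2989]
orientation: [0.708, 0.706, -0.0, -0.0]
contact_force: [0.1, 0.1, -0.8]
width: 0.0856
grip_force: 0.0
```

Call:
jog_arm(targets="1 0 0 0 0 0;1 0 0 0 0 0;1 0 0 0 0 0;1 0 0 0 0 0;1 0 0 0 0 0;0 0 0 0 0 0;0 0 0 0 0 0")

```text
clock: 4.48
tool_pos: [0.4617, 0.0883, 0.299]
orientation: [0.707, 0.707, -0.001, 0.0]
contact_force: [0.2, 0.6, -0.1]
width: 0.0855
grip_force: 0.0
```

Run:
```python
from h import *
import pickle
st=ctrl.observe();im=imaging.capture("wrist")
pickle.dump((st,im),open("w2.pkl","wb"))
```

Call:
jog_arm(targets="1 0 -0.2 0 0 0;1 0 -0.2 0 0 0;1 0 -0.2 0 0 0;1 0 -0.2 0 0 0;1 0 -0.2 0 0 0;1 0 -0.2 0 0 0;1 0 -0.2 0 0 0;1 0 -0.2 0 0 0;1 0 -0.2 0 0 0;1 0 -0.2 0 0 0;1 0 -0.2 0 0 0;1 0 -0.2 0 0 0")

```text
clock: 5.53
tool_pos: [0.4628, 0.3281, 0.3473]
orientation: [0.708, 0.706, -0.0, 0.0]
contact_force: [0.3, 0.7, 0.2]
width: 0.085
grip_force: 0.0
```

Call:
jog_arm(targets="1 0 -0.2 0 0 0;0 0 0 0 0 0;0 0 0 0 0 0")

```text
clock: 5.78
tool_pos: [0.4626, 0.348, 0.351]
orientation: [0.707, 0.707, -0.0, 0.0]
contact_force: [0.8, -1.5, 0.2]
width: 0.0853
grip_force: 0.0
```

Run:
```python
from h import *
import pickle
st=ctrl.observe();im=imaging.capture("wrist")
pickle.dump((st,im),open("w3.pkl","wb"))
print(st["tool_pos"])
i2=pickle.load(open("w2.pkl","rb"))[1]
o=np.zeros((600,800,3),np.uint8);o[:290,:387]=cv2.resize(i2,(387,290))
o[200:584,288:800]=im
o[:200,:400]=0; o[:200,400:667]=cv2.resize(i2,(267,200))
o[200:,:288]=0
cv2.imwrite("pics/w3.png",o)
```

```text
[0.46259305 0.34801361 0.35099946]
```

View pics/w3.png

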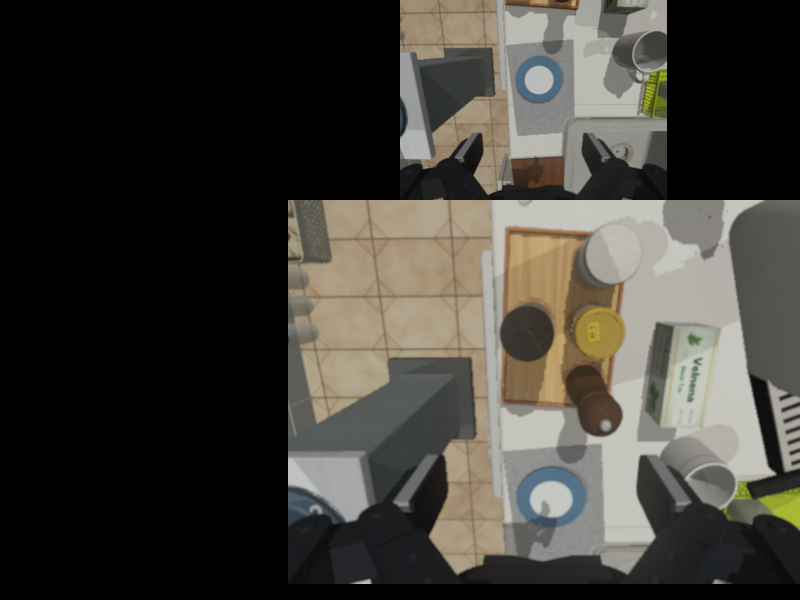

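The caddy is fully visible with its corners at (218,28), (214,202) and about (294,207). The lids are white (322,57), honey (311,133) and dark (239,133), and the mill's nut is at (317,225). The tea box and mug lie to the right, and the trivet is clear. Measuring now.

```bash
cat > m.py <<'E'
from h import *
import pickle
def rect(c,mask,z,nm):
    cs,_=cv2.findContours(mask,0,1);k=max(cs,key=cv2.contourArea)
    P=plane(c,k.reshape(-1,2),z)[:,:2]
    r=cv2.minAreaRect((P*1000).astype(np.float32));print(nm,np.array(r[0]).round(1),np.array(r[1]).round(1),round(r[2],2));return r,k
def hsv(im):return cv2.cvtColor(cv2.GaussianBlur(im,(3,3),0),cv2.COLOR_BGR2HSV)
if __name__=="__main__":
    st,im=pickle.load(open("w1.pkl","rb"));c=cam("wrist",st);h=hsv(im)
    m=cv2.inRange(h,(0,60,30),(18,255,150));m[:,:195]=0;m[:,340:]=0;m[290:]=0
    m=cv2.morphologyEx(m,cv2.MORPH_OPEN,np.ones((5,5)));rect(c,m,.014,"board")
    for n in("w2","w3"):
        st,im=pickle.load(open(n+".pkl","rb"));c=cam("wrist",st);h=hsv(im)
        m=cv2.inRange(h,(95,90,40),(125,255,255));m=cv2.morphologyEx(m,cv2.MORPH_CLOSE,np.ones((5,5)))
        if n=="w3": m[:,:210]=0
        cs,_=cv2.findContours(m,0,1);k=max(cs,key=cv2.contourArea)
        P=(plane(c,k.reshape(-1,2),.014)[:,:2]*1000).astype(np.float32)
        print(n,"trivet",np.round(cv2.fitEllipse(P)[0],1),np.round(cv2.fitEllipse(P)[1],1))
    m=cv2.inRange(h,(5,50,60),(28,255,255));m[:,:207]=0;m[215:]=0;m[:,345:]=0
    m=cv2.morphologyEx(m,cv2.MORPH_OPEN,np.ones((3,3)));r,k=rect(c,m,.016,"caddy")
    print(np.round(cv2.boxPoints(r),1).tolist())
    o=im.copy();cv2.drawContours(o,[k],-1,(0,255,0),1)
    # lids
    g=cv2.medianBlur(im,3);hh=cv2.cvtColor(g,cv2.COLOR_BGR2HSV)
    for nm,cc,R,z in(("white",(322,57),33,.128),("honey",(311,133),31,.102),("dark",(239,133),31,.158)):
        s=np.zeros(im.shape[:2],np.uint8);cv2.circle(s,cc,R+6,255,-1)
        q={"white":cv2.inRange(hh,(0,0,120),(180,50,255)),"honey":cv2.inRange(hh,(18,140,90),(32,255,255)),"dark":cv2.inRange(hh,(0,0,0),(180,255,75))}[nm]&s
        q=cv2.morphologyEx(q,cv2.MORPH_OPEN,np.ones((3,3)))
        cs,_=cv2.findContours(q,0,1);kk=cv2.convexHull(max(cs,key=cv2.contourArea));(x,y),rr=cv2.minEnclosingCircle(kk)
        cv2.circle(o,(int(x),int(y)),int(rr),(0,0,255),1)
        print(nm,round(x,1),round(y,1),round(rr,1),(plane(c,(x,y),z)[0]*1000).round(1))
    print("mill",(plane(c,(317,225),.17+.01)[0]*1000).round(1))
    for p in((366,123),(428,123),(415,226),(358,226)):print("tea",(plane(c,p,.073)[0]*1000).round())
    print("mug",(plane(c,(422,285),.094)[0]*1000).round())
    cv2.imwrite("pics/m3.png",cv2.resize(o[0:260,190:470],None,fx=2.3,fy=2.3))
E
python3 m.py
```

```text
board [ 484.9 -272.8] [157.5 256.7] 3.57
w2 trivet [479.1  90.9] [113.1 114.1]
w3 trivet [479.2  93.2] [103.2 105.3]
caddy [500.4 377.9] [258.8 187.9] 86.27
[[398.20001220703125, 254.89999389648438], [585.7000122070312, 242.60000610351562], [602.5999755859375, 500.8999938964844], [415.1000061035156, 513.0999755859375]]
white 322.0 57.0 39.0 [534.9 462.3 128. ]
honey 310.8 132.2 26.7 [531.5 382.  102. ]
dark 238.5 133.1 27.3 [448.2 387.2 158. ]
mill [529.2 295.5 180. ]
tea [606. 390.  73.]
tea [686. 391.  73.]
tea [689. 250.  73.]
tea [609. 250.  73.]
mug [702. 168.  94.]
```

View pics/m3.png

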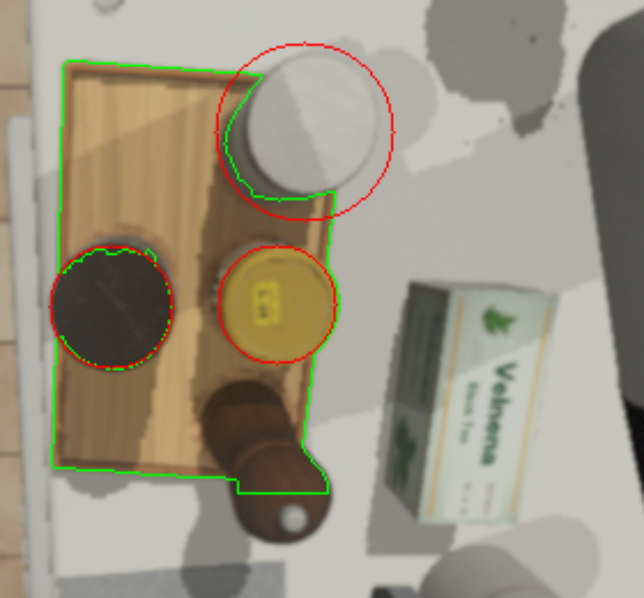

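The contours follow the caddy edges well. The dark and honey circles fit, the white lid centre is really at about (325.7,53.0), and the mill's nut is at (317.4,224.8).

Run:
```python
from h import *
import pickle
st,im=pickle.load(open("w3.pkl","rb"));c=cam("wrist",st)
f=lambda p,z:plane(c,np.array(p)/2.3+[190,0],z)[:,:2]*1000
L=f([(65,62),(58,235),(53,467)],.016);T=f([(65,62),(262,75)],.016);B=f([(53,467),(235,478)],.016);R=f([(335,195),(303,447)],.016)
for n,q in zip("LTBR",(L,T,B,R)):
    d=q[-1]-q[0];print(n,q.round(1).tolist(),np.degrees(np.arctan2(d[1],d[0])).round(2))
w=f([(312,122)],.128)[0];hn=f([(277,305)],.102)[0];dk=f([(112,307)],.158)[0];ml=f([(293,517)],.18)[0]
print("w h d m",w,hn,dk,ml)
ths=[]
for a in np.radians([3.0,3.5,4.0]):
    ex=np.array([np.cos(a),np.sin(a)]);ey=np.array([-np.sin(a),np.cos(a)])
    cx=(L@ex).mean()+84; cx2=(R@ex).mean()-84
    cy=((T@ey).mean()+(B@ey).mean())/2; print("len y",(T@ey).mean()-(B@ey).mean(),"wid x",cx2-cx+168)
    C=ex*(cx+cx2)/2+ey*cy
    print(np.degrees(a),"C",C.round(1))
    for n,o,q in(("w",w,(42.5,85)),("h",hn,(42.5,0)),("d",dk,(-42.5,0)),("m",ml,(42.5,-85))):
        D=C+ex*q[0]+ey*q[1];print(n,"disc",D.round(1),"obj-disc",(o-D).round(1))
```

```text
L [[416.8, 511.1], [409.5, 414.6], [400.9, 264.8]] -93.7
T [[416.8, 511.1], [530.8, 504.2]] -3.46
B [[400.9, 264.8], [523.3, 256.8]] -3.73
R [[577.8, 438.0], [567.9, 278.6]] -93.57
w h d m [538.43373847 466.18621612] [531.0295435  381.50850185] [448.37176031 386.79683601] [529.54565863 295.69701154]
len y 245.95658256835685 wid x 161.56031260284772
3.0000000000000004 C [490.6 385.4]
w disc [528.6 472.5] obj-disc [ 9.9 -6.3]
h disc [533.  387.6] obj-disc [-2.  -6.1]
d disc [448.1 383.2] obj-disc [0.2 3.6]
m disc [537.5 302.8] obj-disc [-7.9 -7.1]
len y 245.73214789964797 wid x 161.14350425922862
3.5 C [490.5 385.6]
w disc [527.7 473. ] obj-disc [10.7 -6.9]
h disc [532.9 388.2] obj-disc [-1.9 -6.7]
d disc [448.1 383. ] obj-disc [0.3 3.8]
m disc [538.1 303.4] obj-disc [-8.6 -7.7]
len y 245.4889997764857 wid x 160.7144242138678
4.0 C [490.4 385.8]
w disc [526.9 473.6] obj-disc [11.6 -7.4]
h disc [532.8 388.8] obj-disc [-1.8 -7.3]
d disc [448.  382.8] obj-disc [0.4 4. ]
m disc [538.7 304. ] obj-disc [-9.2 -8.3]
```

Run:
```python
from h import *
import pickle
st,im=pickle.load(open("w3.pkl","rb"));c=cam("wrist",st)
f=lambda p,z:plane(c,np.array(p)/2.3+[190,0],z)[:,:2]*1000
L=f([(65,62),(58,235),(53,467)],.016);T=f([(65,62),(262,75)],.016);B=f([(53,467),(235,478)],.016);R=f([(335,195),(303,447)],.016)
w=f([(312,122)],.128)[0];hn=f([(277,305)],.102)[0];dk=f([(112,307)],.158)[0];ml=f([(293,517)],.18)[0]
a=np.radians(-3.6)
ex=np.array([np.cos(a),np.sin(a)]);ey=np.array([-np.sin(a),np.cos(a)])
cx=(L@ex).mean();cx2=(R@ex).mean();y1=(T@ey).mean();y2=(B@ey).mean()
C=ex*(cx+cx2)/2+ey*(y1+y2)/2;print("wid",cx2-cx,"len",y1-y2,"C",C)
for n,o,q in(("w",w,(42.5,85)),("h",hn,(42.5,0)),("d",dk,(-42.5,0)),("m",ml,(42.5,-85))):
    D=C+ex*q[0]+ey*q[1];print(n,"disc",D.round(1),"obj",o.round(1),(o-D).round(1))
b=np.radians(3.57);Bc=np.array([484.9,-272.8])
for s in(88,0,-88):print("slot",(Bc+s*np.array([-np.sin(b),np.cos(b)])).round(1))
# scene/top cross-check of the lids
for n in("top",):
    cc=cam(n)
    for nm,o,z in(("w",w,.128),("h",hn,.102),("d",dk,.158),("m",ml,.18)):print(nm,proj(cc,[*(o/1000),z]).round(1))
```

```text
wid 165.89837062446122 len 247.1592484575974 C [491.30610158 382.76295442]
w disc [539.1 464.9] obj [538.4 466.2] [-0.6  1.3]
h disc [533.7 380.1] obj [531.  381.5] [-2.7  1.4]
d disc [448.9 385.4] obj [448.4 386.8] [-0.5  1.4]
m disc [528.4 295.3] obj [529.5 295.7] [1.2 0.4]
slot [ 479.4 -185. ]
slot [ 484.9 -272.8]
slot [ 490.4 -360.6]
w [[101.7 198.3]]
h [[128.6 200.8]]
d [[121.4 224.8]]
m [[147.3 200.7]]
```

Run:
```python
from h import *
import pickle
for n in("top","scene","w2","w3"):
    if n[0]=="w": st,im=pickle.load(open(n+".pkl","rb"));c=cam("wrist",st)
    else: im=cv2.imread(f"pics/{n}0.png");c=cam(n)
    h=cv2.cvtColor(im,cv2.COLOR_BGR2HSV)
    m=cv2.inRange(h,(95,90,40),(125,255,255))
    w={"top":(190,190,240,240),"scene":(210,205,265,245),"w2":(200,60,360,230),"w3":(215,250,320,345)}[n]
    k=np.zeros_like(m);k[w[1]:w[3],w[0]:w[2]]=255;m&=k
    cs,_=cv2.findContours(m,0,1);q=max(cs,key=cv2.contourArea).reshape(-1,2)
    P=(plane(c,q,.014)[:,:2]*1000).astype(np.float32);e=cv2.fitEllipse(P);print(n,"trivet",np.round(e[0],1),np.round(e[1],1))
c=cam("scene")
for nm,uv,z in(("dark",(149.4,222.8),.158),("white",(111.9,224.4),.128)):print(nm,(plane(c,uv,z)*1000).round(1))
im=cv2.imread("pics/top0.png");h=cv2.cvtColor(im,cv2.COLOR_BGR2HSV);c=cam("top")
m=cv2.inRange(h,(0,60,20),(18,255,150));m[:186]=0;m[238:]=0;m[:,:270]=0;m[:,355:]=0
cs,_=cv2.findContours(m,0,1);q=max(cs,key=cv2.contourArea).reshape(-1,2);P=(plane(c,q,.014)[:,:2]*1000).astype(np.float32);print("board top",cv2.minAreaRect(P))
```

```text
top trivet [478.4  87.6] [111.1 112.2]
scene trivet [469.4  95.5] [114.  114.4]
w2 trivet [479.   90.9] [113.9 114.8]
w3 trivet [479.2  93.6] [104.7 106.5]
dark [[437.9 387.1 158. ]]
white [[531.1 464.  128. ]]
board top ((484.93731689453125, -275.3114013671875), (158.02871704101562, 258.09576416015625), 3.711209297180176)
```

The views agree within a few mm. I'll hover over the mill for a closer check.

Call:
jog_arm(targets="-0.69 0.83 0 0 0 0;-0.69 0.83 0 0 0 0;-0.69 0.83 0 0 0 0;-0.69 0.83 0 0 0 0;0 0 1 0 0 0;0 0 1 0 0 0;0 0 1 0 0 0;0 0 1 0 0 0;0 0 1 0 0 0;0 0 1 0 0 0;0 0 1 0 0 0;0 0 0 0 0 0")

```text
clock: 6.83
tool_pos: [0.5255, 0.2906, 0.207]
orientation: [0.708, 0.706, -0.005, -0.002]
contact_force: [-0.4, 0.6, 0.4]
width: 0.0855
grip_force: 0.0
```

Run:
```python
from h import *
import pickle
st=ctrl.observe();im=imaging.capture("wrist")
pickle.dump((st,im),open("w4.pkl","wb"));cv2.imwrite("pics/w4.png",im)
print(st["clock"],st["tool_pos"])
c=cam("wrist",st)
# predictions with current estimates
for nm,X in(("TCP",(*st["tool_pos"],)),("mill nut",(.529,.295,.18)),("dark lid",(.4485,.386,.158)),("honey",(.532,.381,.102)),("white",(.5385,.465,.128)),("tray FL",(.4154,.5127,.016)),("tray FR",(.3996,.2633,.016))):print(nm,proj(c,X).round(1))
```

```text
6.8333 [0.52554002 0.29060836 0.20696496]
TCP [[252.  258.9]]
mill nut [[258.7 228.8]]
dark lid [[112.2  59.6]]
honey [[262.5  74. ]]
white [[275.3 -84.5]]
tray FL [[126.3 -80. ]]
tray FR [[137.6 195.6]]
```

View pics/w4.png

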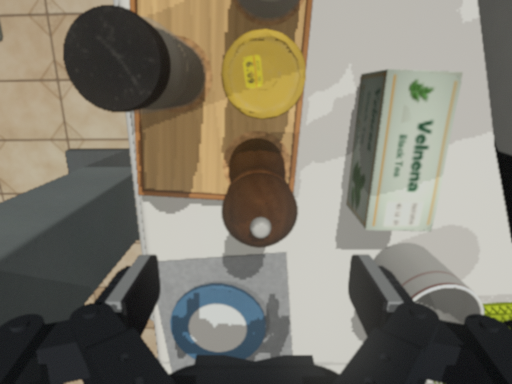

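The nut is at (261,227) against a prediction of (259,229). The honey is at (263,74), the dark lid at (116,59) and the tray corner at (140,193), all within about 2 mm. Descending on the mill.

Call:
jog_arm(targets="0.03 0.02 0.88 0 0 0;0.03 0.02 0.88 0 0 0;0.03 0.02 0.88 0 0 0;0 0 0.88 0 0 0;0 0 0.88 0 0 0;0 0 0 0 0 0;0 0 0 0 0 0;0 0 0 0 0 0")

```text
clock: 7.55
tool_pos: [0.5308, 0.2955, 0.1251]
orientation: [0.707, 0.707, 0.001, 0.001]
contact_force: [0.1, -0.3, -0.7]
width: 0.0857
grip_force: 0.0
```

Call:
jog_arm(targets="0 0 0 0 0 0;0 0 0 0 0 0;0 0 0 0 0 0;0 0 0 0 0 0;0 0 0 0 0 0;0 0 0 0 0 0", claw=0, squeeze=40)

```text
clock: 8.05
tool_pos: [0.5298, 0.2958, 0.1248]
orientation: [0.707, 0.707, 0.001, 0.0]
contact_force: [-1.5, -0.4, 5.1]
width: 0.0465
grip_force: 40.3
```

Call:
jog_arm(targets="0 0 -0.5 0 0 0;0 0 -1 0 0 0;0 0 -1 0 0 0;-0.5 -0.58 -0.5 0 0 0;-1 -0.58 0 0 0 0;-1 -0.58 0 0 0 0;-1 -0.58 0 0 0 0;-1 -0.58 0 0 0 0;-1 -0.58 0 0 0 0;-1 0 0 0 0 0;-1 0 0 0 0 0;-1 0 0 0 0 0")

```text
clock: 9.05
tool_pos: [0.4595, 0.1247, 0.1839]
orientation: [0.707, 0.707, 0.0, 0.0]
contact_force: [-0.3, 0.2, -1.7]
width: 0.0465
grip_force: 41.5
```

Call:
jog_arm(targets="-1 0 0 0 0 0;-1 0 0 0 0 0;-1 0 0 0 0 0;-1 0 0 0 0 0;-1 0 0 0 0 0;-1 0 0 0 0 0;-1 0 0 0 0 0;-1 0 0 0 0 0;-1 0 0 0 0 0;-1 0 0 0 0 0;-1 0 0 0 0 0;-1 0 0 0 0 0")

```text
clock: 10.05
tool_pos: [0.4597, -0.1155, 0.1838]
orientation: [0.707, 0.707, 0.0, 0.0]
contact_force: [1.4, -0.1, -2.4]
width: 0.0465
grip_force: 41.5
```

Call:
jog_arm(targets="-1 0 0 0 0 0;-1 0 0 0 0 0;-1 0 0 0 0 0;-1 0 0 0 0 0;-1 0.25 0 0 0 0;-1 0.25 0 0 0 0;-1 0.25 0 0 0 0;-1 0.25 0 0 0 0;-1 0.25 0 0 0 0;-1 0.25 0 0 0 0;-1 0 0 0 0 0;-1 0 0 0 0 0")

```text
clock: 11.05
tool_pos: [0.4898, -0.3553, 0.1836]
orientation: [0.707, 0.707, -0.0, -0.0]
contact_force: [-0.1, -0.2, -2.2]
width: 0.0463
grip_force: 41.5
```

Call:
jog_arm(targets="-0.38 0 0 0 0 0;0 0 0 0 0 0;0 0 0 0 0 0;0 0 0.7 0 0 0;0 0 0.7 0 0 0;0 0 0.6 0 0 0;0 0 0.4 0 0 0;0 0 0 0 0 0;0 0 0 0 0 0")

```text
clock: 11.8
tool_pos: [0.4897, -0.3609, 0.1351]
orientation: [0.707, 0.707, 0.0, -0.001]
contact_force: [-0.5, 0.3, -1.0]
width: 0.0466
grip_force: 41.6
```

Call:
jog_arm(targets="0 0 0.25 0 0 0;0 0 0.05 0 0 0;0 0 0 0 0 0;0 0 0 0 0 0")

```text
clock: 12.13
tool_pos: [0.4899, -0.3622, 0.1296]
orientation: [0.707, 0.707, 0.0, 0.0]
contact_force: [-0.0, 0.1, -2.3]
width: 0.0464
grip_force: 41.6
```

Call:
jog_arm(targets="0 0 0.05 0 0 0;0 0 0 0 0 0;0 0 0 0 0 0")

```text
clock: 12.38
tool_pos: [0.49, -0.3625, 0.1289]
orientation: [0.707, 0.707, -0.0, 0.001]
contact_force: [-0.2, -0.3, 0.6]
width: 0.0465
grip_force: 41.8
```

Call:
jog_arm(targets="0 0 0 0 0 0;0 0 0 0 0 0;0 0 0 0 0 0;0 0 0 0 0 0;0 0 0 0 0 0;0 0 0 0 0 0;0 0 -0.5 0 0 0;0 0 -1 0 0 0;0 0 -1 0 0 0;0 0 -1 0 0 0;0 0 -1 0 0 0;0 0 -1 0 0 0", claw=1)

```text
clock: 13.38
tool_pos: [0.4897, -0.362, 0.2401]
orientation: [0.707, 0.707, -0.0, 0.0]
contact_force: [-0.3, -0.3, 0.3]
width: 0.0852
grip_force: 0.0
```

Call:
jog_arm(targets="0 0 -0.5 0 0 0;1 -0.2 0 0 0 0;1 -0.2 0 0 0 0;1 -0.2 0 0 0 0;1 -0.2 0 0 0 0;1 -0.2 0 0 0 0;1 -0.2 0 0 0 0;1 -0.2 0 0 0 0;1 -0.2 0 0 0 0;1 -0.2 0 0 0 0;1 -0.2 0 0 0 0;1 0 0 0 0 0")

```text
clock: 14.38
tool_pos: [0.4487, -0.1409, 0.2484]
orientation: [0.707, 0.707, -0.0, -0.0]
contact_force: [0.2, -0.2, -0.8]
width: 0.0853
grip_force: 0.0
```

Call:
jog_arm(targets="1 0 0 0 0 0;1 0 0 0 0 0;1 0 0 0 0 0;1 0 0 0 0 0;1 0 0 0 0 0;1 0 0 0 0 0;1 0 0 0 0 0;1 0 0 0 0 0;1 0 0 0 0 0;1 0 0 0 0 0;1 0 0 0 0 0;1 0 0 0 0 0")

```text
clock: 15.38
tool_pos: [0.4495, 0.0989, 0.2485]
orientation: [0.707, 0.707, -0.0, -0.0]
contact_force: [0.7, -0.1, 0.2]
width: 0.0852
grip_force: 0.0
```

Call:
jog_arm(targets="1 0 0 0 0 0;1 0 0 0 0 0;1 0 0 0 0 0;1 0 0 0 0 0;1 0 0 0 0 0;1 0 0 0 0 0;1 0 0 0 0 0;1 0 0 0 0 0;1 0 0 0 0 0;1 0 0 0 0 0;1 0 0 0 0 0;1 0 0 0 0 0")

```text
clock: 16.38
tool_pos: [0.4495, 0.3388, 0.2484]
orientation: [0.707, 0.707, -0.0, -0.0]
contact_force: [0.6, -0.3, 0.2]
width: 0.0853
grip_force: 0.0
```

Call:
jog_arm(targets="1 0 0 0 0 0;1 0 0 0 0 0;0.4 0 0 0 0 -1;0 0 0 0 0 -1;0 0 0 0 0 -1;0 0 0 0 0 -1;0 0 0 0 0 -1;0 0 0 0 0 -1;0 0 0 0 0 -1;0 0 0 0 0 -1;0 0 0 0 0 -1;0 0 0 0 0 -1")

```text
clock: 17.38
tool_pos: [0.4496, 0.3858, 0.2483]
orientation: [0.34, 0.94, -0.0, -0.0]
contact_force: [-0.0, 0.6, 0.0]
width: 0.0856
grip_force: 0.0
```

Call:
jog_arm(targets="0 0 0 0 0 -1;0 0 0 0 0 -1;0 0 0 0 0 -1;0 0 0 0 0 -1;0 0 0 0 0 -1;0 0 0 0 0 -1;0 0 0 0 0 -1;0 0 0 0 0 -1;0 0 0 0 0 0;0 0 0 0 0 0")

```text
clock: 18.22
tool_pos: [0.4497, 0.3858, 0.2483]
orientation: [0.001, 1.0, -0.0, -0.0]
contact_force: [-0.2, 0.5, -0.4]
width: 0.0854
grip_force: 0.0
```

Run:
```python
from h import *
import pickle
st=ctrl.observe();im=imaging.capture("wrist")
pickle.dump((st,im),open("w5.pkl","wb"));cv2.imwrite("pics/w5.png",im)
cv2.imwrite("pics/scene5.png",imaging.capture("scene"))
print(st["clock"],st["tool_pos"],st["joint_positions"])
c=cam("wrist",st)
for nm,X in(("TCP",st["tool_pos"]),("dark lid",(.4485,.386,.158)),("honey",(.532,.381,.102)),("tray FL",(.4154,.5127,.016)),("tray FR",(.3996,.2633,.016))):print(nm,proj(c,X).round(1))
```

```text
18.2167 [0.44968041 0.38581586 0.24831683] [ 5.20652402e-01  4.64665399e-01  1.49734356e+00  5.31053071e-06
  1.17984410e+00 -1.04790140e+00]
TCP [[253.1 256.3]]
dark lid [[253.6 197.9]]
honey [[248.8 261.2]]
tray FL [[364.9 132.2]]
tray FR [[144.5 118.6]]
```

View pics/w5.png

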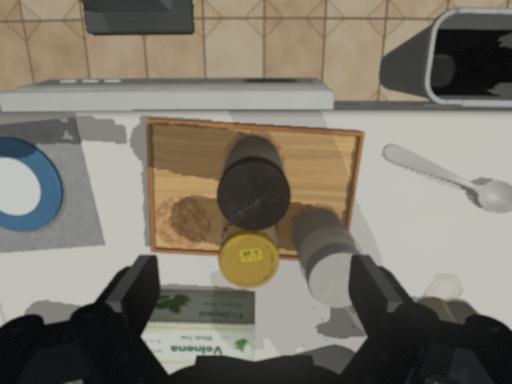

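The view looks toward the robot: the dark lid is at (253,195) against a predicted (254,198), and the tray corners are at (363,131) and (147,119). The mill's bare cork disc is at (190,220). Aligned well, so I'll descend.

Call:
jog_arm(targets="0.1 0 0.9 0 0 0;0 0 0.9 0 0 0;0 0 0.9 0 0 0;0 0 0.9 0 0 0;0 0 0.9 0 0 0;0 0 0.9 0 0 0;0 0 0.9 0 0 0;0 0 0.9 0 0 0;0 0 0 0 0 0;0 0 0 0 0 0")

```text
clock: 19.15
tool_pos: [0.4473, 0.3856, 0.1036]
orientation: [0.0, 1.0, -0.001, -0.001]
contact_force: [0.6, -0.7, 0.2]
width: 0.0854
grip_force: 0.0
```

Call:
jog_arm(targets="0 0 0 0 0 0;0 0 0 0 0 0;0 0 0 0 0 0;0 0 0 0 0 0;0 0 0 0 0 0", claw=0, squeeze=45)

```text
clock: 19.57
tool_pos: [0.4488, 0.3863, 0.1061]
orientation: [0.0, 1.0, 0.001, 0.001]
contact_force: [-0.1, -1.4, 5.7]
width: 0.0584
grip_force: 48.4
```

Call:
jog_arm(targets="0 0 -0.5 0 0 0;0 0 -1 0 0 0;0 0 -1 0 0 0;0 0 -1 0 0 0;0 -0.5 -0.5 0 0 0;0 -1 0 0 0 0;0 -1 0 0 0 0;0 -1 0 0 0 0;0 -1 0 0 0 0;0 -1 0 0 0 0;0 -1 0 0 0 0;0 -1 0 0 0 0")

```text
clock: 20.57
tool_pos: [0.4468, 0.2342, 0.1842]
orientation: [0.0, 1.0, -0.0, -0.001]
contact_force: [0.3, -0.2, -2.9]
width: 0.0586
grip_force: 49.8
```

Call:
jog_arm(targets="0 -1 0 0 0 0;0 -1 0 0 0 0;0 -1 0 0 0 0;0 -1 0 0 0 0;0 -1 0 0 0 0;0 -1 0 0 0 0;0 -1 0 0 0 0;0 -1 0 0 0 0;0 -1 0 0 0 0;0 -1 0 0 0 0;0 -1 0 0 0 0;0 -1 0 0 0 0")

```text
clock: 21.57
tool_pos: [0.4467, -0.0053, 0.1843]
orientation: [0.0, 1.0, 0.0, -0.001]
contact_force: [-0.2, 0.8, -3.9]
width: 0.0586
grip_force: 49.8
```

Call:
jog_arm(targets="0 -1 0 0 0 0;0 -1 0 0 0 0;0 -1 0 0 0 0;0 -1 0 0 0 0;0 -0.5 0 0 0 0;0 0 0 0 0 0;0 0 0 0 0 1;0 0 0 0 0 1;0 0 0 0 0 1;0 0 0 0 0 1;0 0 0 0 0 1;0 0 0 0 0 1")

```text
clock: 22.57
tool_pos: [0.447, -0.0927, 0.1842]
orientation: [0.261, 0.965, 0.0, -0.001]
contact_force: [0.4, -0.4, -2.5]
width: 0.0586
grip_force: 49.8
```

Call:
jog_arm(targets="0 0 0 0 0 1;0 0 0 0 0 1;0 0 0 0 0 1;0 0 0 0 0 1;0 0 0 0 0 1;0 0 0 0 0 1;0 0 0 0 0 1;0 0 0 0 0 1;0 0 0 0 0 1;0 0 0 0 0 1;0 0 0 0 0 1;0 0 0 0 0 1")

```text
clock: 23.57
tool_pos: [0.447, -0.0927, 0.1842]
orientation: [0.708, 0.706, -0.0, -0.001]
contact_force: [0.2, -0.3, -3.7]
width: 0.0588
grip_force: 49.8
```

Call:
jog_arm(targets="0 0 0 0 0 0;0 0 0 0 0 0")

```text
clock: 23.73
tool_pos: [0.4472, -0.0931, 0.1842]
orientation: [0.706, 0.708, -0.0, -0.001]
contact_force: [0.4, 1.0, -3.4]
width: 0.0587
grip_force: 49.8
```

Call:
jog_arm(targets="-1 0.21 0 0 0 0;-1 0.21 0 0 0 0;-1 0.21 0 0 0 0;-1 0.21 0 0 0 0;-1 0.21 0 0 0 0;-1 0.21 0 0 0 0;-1 0.21 0 0 0 0;-1 0.21 0 0 0 0;-1 0.21 0 0 0 0;-0.05 0 0 0 0 0;0 0 0 0 0 0;0 0 0 0 0 0")

```text
clock: 24.73
tool_pos: [0.4849, -0.274, 0.1838]
orientation: [0.707, 0.707, 0.0, -0.001]
contact_force: [-0.7, 0.6, -1.9]
width: 0.0584
grip_force: 49.8
```

Call:
jog_arm(targets="0 0 0.9 0 0 0;0 0 0.9 0 0 0;0 0 0.9 0 0 0;0 0 0.7 0 0 0;0 0 0.2 0 0 0;0 0 0 0 0 0;0 0 0 0 0 0;0 0 0 0 0 0")

```text
clock: 25.4
tool_pos: [0.4862, -0.2752, 0.1132]
orientation: [0.707, 0.707, 0.0, 0.001]
contact_force: [-0.4, -0.4, -2.4]
width: 0.0586
grip_force: 49.8
```

Call:
jog_arm(targets="0 0 0.1 0 0 0;0 0 0.05 0 0 0;0 0 0 0 0 0;0 0 0 0 0 0")

```text
clock: 25.73
tool_pos: [0.486, -0.2755, 0.1102]
orientation: [0.707, 0.707, 0.0, 0.001]
contact_force: [-0.6, -0.4, 3.4]
width: 0.0587
grip_force: 50.3
```

Call:
jog_arm(targets="0 0 0.05 0 0 0;0 0 0 0 0 0;0 0 0 0 0 0")

```text
clock: 25.98
tool_pos: [0.4861, -0.2756, 0.1101]
orientation: [0.707, 0.707, 0.0, 0.001]
contact_force: [-1.8, 1.0, 10.0]
width: 0.0587
grip_force: 50.9
```

Call:
jog_arm(targets="0 0 -0.05 0 0 0;0 0 0 0 0 0;0 0 0 0 0 0;0 0 0 0 0 0;0 0 0 0 0 0;0 0 -0.5 0 0 0;0 0 -1 0 0 0;0 0 -1 0 0 0;0 0 -1 0 0 0;0 0 -1 0 0 0;0 0 -1 0 0 0;0 0 -0.5 0 0 0", claw=1)

```text
clock: 26.98
tool_pos: [0.4866, -0.2759, 0.2324]
orientation: [0.707, 0.707, 0.0, 0.002]
contact_force: [0.8, 0.4, -0.1]
width: 0.0853
grip_force: 0.0
```

Call:
jog_arm(targets="1 0 0 0 0 0;1 0 0 0 0 0;1 0 0 0 0 0;1 0 0 0 0 0;1 0 0 0 0 0;1 0 0 0 0 0;1 0 0 0 0 0;1 0 0 0 0 0;1 0 0 0 0 0;1 0 0 0 0 0;1 0 0 0 0 0;1 0 0 0 0 0")

```text
clock: 27.98
tool_pos: [0.4853, -0.0341, 0.2293]
orientation: [0.707, 0.707, -0.0, -0.0]
contact_force: [0.9, 0.2, -0.5]
width: 0.0857
grip_force: 0.0
```

Call:
jog_arm(targets="1 0 0 0 0 0;1 0 0 0 0 0;1 0 0 0 0 0;1 0 0 0 0 0;1 0 0 0 0 0;1 0 0 0 0 0;1 0 0 0 0 0;1 0 0 0 0 0;1 0 0 0 0 0;1 0 0 0 0 0;1 0 0 0 0 0;1 0 0 0 0 0")

```text
clock: 28.98
tool_pos: [0.4852, 0.2058, 0.2293]
orientation: [0.707, 0.707, -0.0, -0.0]
contact_force: [-0.0, 0.1, 0.5]
width: 0.0852
grip_force: 0.0
```

Call:
jog_arm(targets="1 0.22 0 0 0 0;1 0.22 0 0 0 0;1 0.22 0 0 0 0;1 0.22 0 0 0 0;1 0.22 0 0 0 0;1 0.22 0 0 0 0;1 0.22 0 0 0 0;1 0.22 0 0 0 0;1 0.22 0 0 0 0;1 0.22 0 0 0 0;1 0.22 0 0 0 0;1 0.22 0 0 0 0")

```text
clock: 29.98
tool_pos: [0.5382, 0.4457, 0.229]
orientation: [0.707, 0.707, -0.001, -0.0]
contact_force: [0.2, 0.0, -0.3]
width: 0.0856
grip_force: 0.0
```

Call:
jog_arm(targets="1 0 0 0 0 0;0 0 0 0 0 0;0 0 0 0 0 0;0 0 0 0 0 0")

```text
clock: 30.32
tool_pos: [0.538, 0.4641, 0.2288]
orientation: [0.707, 0.707, -0.001, 0.0]
contact_force: [0.2, -0.4, 0.6]
width: 0.0856
grip_force: 0.0
```

Run:
```python
from h import *
import pickle
st=ctrl.observe();im=imaging.capture("wrist")
pickle.dump((st,im),open("w6.pkl","wb"))
s=imaging.capture("scene")
o=np.zeros((384,800,3),np.uint8);o[:,:512]=im
o[:,512:]=cv2.resize(s[60:252,368:512],(288,384))
cv2.imwrite("pics/w6.png",o)
print(st["clock"],st["tool_pos"])
c=cam("wrist",st)
for nm,X in(("TCP",st["tool_pos"]),("white",(.5385,.4655,.128)),("honey",(.532,.381,.102)),("tray FL",(.4154,.5127,.016))):print(nm,proj(c,X).round(1))
```

```text
30.3167 [0.53796601 0.46408725 0.22883411]
TCP [[252.  258.9]]
white [[253.3 195.2]]
honey [[246.5 273.3]]
tray FL [[138.4 122.3]]
```

View pics/w6.png

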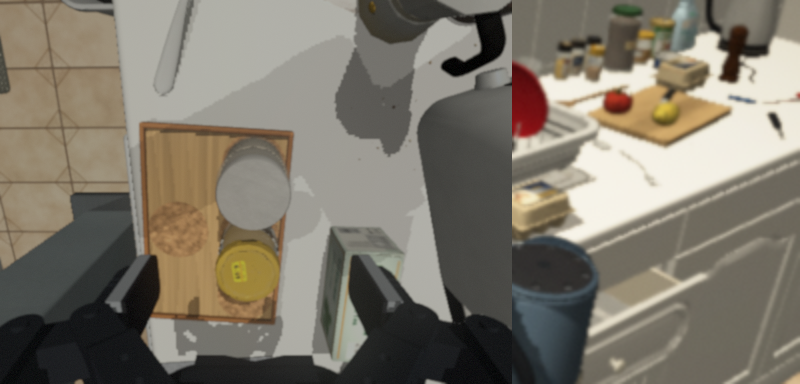

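The white lid is at (254,193) against a predicted (253,195), so I'm centred on it. The front cork disc is bare at (180,230). Descending.

Call:
jog_arm(targets="0.1 0.05 0.94 0 0 0;0 0 0.94 0 0 0;0 0 0.94 0 0 0;0 0 0.94 0 0 0;0 0 0.94 0 0 0;0 0 0.94 0 0 0;0 0 0.94 0 0 0;0 0 0.94 0 0 0;0 0 0 0 0 0;0 0 0 0 0 0")

```text
clock: 31.25
tool_pos: [0.5389, 0.4656, 0.078]
orientation: [0.708, 0.707, -0.001, -0.0]
contact_force: [0.4, 0.1, 0.2]
width: 0.0855
grip_force: 0.0
```

Call:
jog_arm(targets="0 0 0 0 0 0;0 0 0 0 0 0;0 0 0 0 0 0;0 0 0 0 0 0;0 0 0 0 0 0", claw=0, squeeze=45)

```text
clock: 31.67
tool_pos: [0.5401, 0.4675, 0.0814]
orientation: [0.707, 0.707, 0.001, 0.0]
contact_force: [-2.4, -0.5, 6.5]
width: 0.0628
grip_force: 49.4
```

Run:
```python
from h import *
import pickle
st,im=pickle.load(open("w6.pkl","rb"));c=cam("wrist",st)
for p in((180,229),):print("front disc",(plane(c,p,.0105)*1000).round(1))
for p in((143,124),(292,131),(148,318),(274,323)):print((plane(c,p,.016)*1000).round(1))
st,im=pickle.load(open("w5.pkl","rb"));c=cam("wrist",st)
print("w5 mill disc",(plane(c,(190,219),.0105)*1000).round(1),[(plane(c,p,.016)*1000).round(1)[0].tolist() for p in((148,119),(362,131),(153,252))])
```

```text
front disc [[450.4 386.9  10.5]]
[[420.2 510.8  16. ]]
[[579.9 503.2  16. ]]
[[401.1 263.9  16. ]]
[[565.1 256.5  16. ]]
w5 mill disc [[520.9 307.1  10.5]] [[398.4, 268.1, 16.0], [412.4, 510.1, 16.0], [563.7, 258.1, 16.0]]
```

Call:
jog_arm(targets="0 0 -0.5 0 0 0;0 0 -1 0 0 0;0 0 -1 0 0 0;0 0 -1 0 0 0;0 0 -1 0 0 0;0 0 -1 0 0 0;-0.5 0 -0.5 0 0 0;-1 -0.5 0 0 0 0;-1 -0.5 0 0 0 0;-1 -0.5 0 0 0 0;-1 -0.5 0 0 0 0;-1 -0.5 0 0 0 0")

```text
clock: 32.67
tool_pos: [0.4884, 0.3549, 0.1986]
orientation: [0.707, 0.707, -0.001, 0.0]
contact_force: [0.4, 0.1, -1.9]
width: 0.0625
grip_force: 50.5
```

Call:
jog_arm(targets="-1 -0.5 0 0 0 0;-1 0 0 0 0 0;-1 0 0 0 0 0;-1 0 0 0 0 0;-1 0 0 0 0 0;-1 0 0 0 0 0;-1 0 0 0 0 0;-1 0 0 0 0 0;-1 0 0 0 0 0;-1 0 0 0 0 0;-1 0 0 0 0 0;-1 0 0 0 0 0")

```text
clock: 33.67
tool_pos: [0.4786, 0.1153, 0.1989]
orientation: [0.707, 0.707, -0.0, 0.0]
contact_force: [0.5, 0.1, -2.4]
width: 0.0627
grip_force: 50.5
```

Call:
jog_arm(targets="-1 0 0 0 0 0;-1 0 0 0 0 0;-1 0 0 0 0 0;-1 0 0 0 0 0;-1 0 0 0 0 0;-1 0 0 0 0 0;-1 0 0 0 0 0;-1 0 0 0 0 0;-1 0 0 0 0 0;-1 0 0 0 0 0;-1 0 0 0 0 0;-1 0 0 0 0 0")

```text
clock: 34.67
tool_pos: [0.4784, -0.1243, 0.1989]
orientation: [0.707, 0.707, -0.0, -0.0]
contact_force: [1.1, 0.0, -2.1]
width: 0.0629
grip_force: 50.5
```

Call:
jog_arm(targets="-1 0 0 0 0 0;-1 0 0 0 0 0;-1 0 0 0 0 0;-0.1 0 0 0 0 0;0 0 0 0 0 0;0 0 0 0 0 0")

```text
clock: 35.17
tool_pos: [0.4784, -0.1846, 0.1987]
orientation: [0.707, 0.707, -0.0, -0.001]
contact_force: [-0.5, 0.6, -2.1]
width: 0.0625
grip_force: 50.5
```

Call:
jog_arm(targets="-0.08 0 0.9 0 0 0;0 0 0.9 0 0 0;0 0 0.9 0 0 0;0 0 0.9 0 0 0;0 0 0.9 0 0 0;0 0 0.8 0 0 0;0 0 0.25 0 0 0;0 0 0 0 0 0;0 0 0 0 0 0;0 0 0 0 0 0")

```text
clock: 36.0
tool_pos: [0.48, -0.1867, 0.0888]
orientation: [0.707, 0.707, 0.0, 0.001]
contact_force: [0.7, -0.5, -2.3]
width: 0.0628
grip_force: 50.5
```

Call:
jog_arm(targets="0 0 0.1 0 0 0;0 0 0 0 0 0;0 0 0 0 0 0")

```text
clock: 36.25
tool_pos: [0.4796, -0.1868, 0.0864]
orientation: [0.707, 0.707, 0.0, 0.0]
contact_force: [0.2, 0.4, -2.7]
width: 0.0629
grip_force: 50.5
```

Call:
jog_arm(targets="0 0 0.08 0 0 0;0 0 0 0 0 0;0 0 0 0 0 0")

```text
clock: 36.5
tool_pos: [0.4797, -0.1872, 0.0854]
orientation: [0.707, 0.707, 0.0, 0.001]
contact_force: [-1.3, 0.1, 4.1]
width: 0.0626
grip_force: 51.2
```

Call:
jog_arm(targets="0 0 0.05 0 0 0;0 0 0 0 0 0;0 0 0 0 0 0")

```text
clock: 36.75
tool_pos: [0.4797, -0.1873, 0.0853]
orientation: [0.707, 0.707, -0.0, 0.001]
contact_force: [-3.0, -0.1, 11.8]
width: 0.0628
grip_force: 51.9
```

Call:
jog_arm(targets="0 0 -0.06 0 0 0;0 0 0 0 0 0;0 0 0 0 0 0;0 0 0 0 0 0;0 0 0 0 0 0;0 0 -0.5 0 0 0;0 0 -1 0 0 0;0 0 -1 0 0 0;0 0 -1 0 0 0;0 0 -1 0 0 0;0 0 -1 0 0 0;1 0 -0.5 0 0 0", claw=1)

```text
clock: 37.75
tool_pos: [0.4816, -0.1701, 0.2077]
orientation: [0.708, 0.706, 0.0, 0.004]
contact_force: [0.7, -0.8, -0.1]
width: 0.085
grip_force: 0.0
```

Call:
jog_arm(targets="1 0 0 0 0 0;1 0 0 0 0 0;1 0 0 0 0 0;1 0 0 0 0 0;1 0 0 0 0 0;1 0 0 0 0 0;1 0 0 0 0 0;1 0 0 0 0 0;1 0 0 0 0 0;1 0 0 0 0 0;1 0 0 0 0 0;1 0 0 0 0 0")

```text
clock: 38.75
tool_pos: [0.4792, 0.0743, 0.2051]
orientation: [0.707, 0.707, 0.0, 0.0]
contact_force: [0.4, 0.5, 0.4]
width: 0.0857
grip_force: 0.0
```

Call:
jog_arm(targets="1 0.22 0 0 0 0;1 0.22 0 0 0 0;1 0.22 0 0 0 0;1 0.22 0 0 0 0;1 0.22 0 0 0 0;1 0.22 0 0 0 0;1 0.22 0 0 0 0;1 0.22 0 0 0 0;1 0.22 0 0 0 0;1 0.22 0 0 0 0;1 0.22 0 0 0 0;1 0.22 0 0 0 0")

```text
clock: 39.75
tool_pos: [0.5321, 0.3143, 0.205]
orientation: [0.707, 0.707, -0.0, -0.0]
contact_force: [0.2, -0.1, 0.4]
width: 0.0854
grip_force: 0.0
```

Call:
jog_arm(targets="1 0 0 0 0 0;1 0 0 0 0 0;1 0 0 0 0 0;0.4 0 0 0 0 0;0 0 0 0 0 0;0 0 0 0 0 0")

```text
clock: 40.25
tool_pos: [0.5319, 0.3809, 0.2046]
orientation: [0.707, 0.707, -0.0, 0.0]
contact_force: [0.3, 0.0, -0.3]
width: 0.085
grip_force: 0.0
```

Run:
```python
from h import *
import pickle
st=ctrl.observe();im=imaging.capture("wrist")
pickle.dump((st,im),open("w7.pkl","wb"))
cv2.imwrite("pics/w7.png",im)
print(st["clock"],st["tool_pos"])
c=cam("wrist",st)
for nm,X in(("TCP",st["tool_pos"]),("honey",(.532,.3815,.102)),("white disc",(.539,.465,.0105)),("front disc",(.449,.3857,.0105)),("finger back",(.592,.3815,.06)),("finger back+pad",(.592,.395,.06)),("tea corner",(.606,.39,.073))):print(nm,proj(c,X).round(1))
```

```text
40.25 [0.53187527 0.38092823 0.20455652]
TCP [[252.  258.9]]
honey [[252.7 195.6]]
white disc [[260.   86.8]]
front disc [[174.  166.1]]
finger back [[318.7 182. ]]
finger back+pad [[319.6 167.5]]
tea corner [[338.3 176.4]]
```

View pics/w7.png

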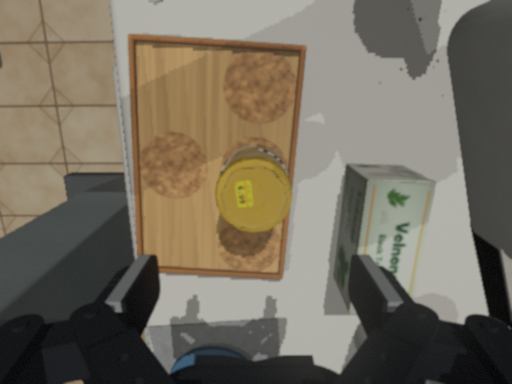

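The bare discs are at (259,87) and (173,165) against predictions of (260,87) and (174,166), so the caddy estimate is right. The honey is at (254,194), and the tea box edge at column 345 is clear of the fingers.

Call:
jog_arm(targets="0.05 0.03 0.92 0 0 0;0 0 0.92 0 0 0;0 0 0.92 0 0 0;0 0 0.92 0 0 0;0 0 0.92 0 0 0;0 0 0.92 0 0 0;0 0 0.92 0 0 0;0 0 0.92 0 0 0;0 0 0 0 0 0;0 0 0 0 0 0")

```text
clock: 41.13
tool_pos: [0.5324, 0.3807, 0.0566]
orientation: [0.708, 0.707, -0.001, -0.0]
contact_force: [-0.1, 0.9, 0.3]
width: 0.0855
grip_force: 0.0
```

Call:
jog_arm(targets="0 0 0 0 0 0;0 0 0 0 0 0;0 0 0 0 0 0;0 0 0 0 0 0;0 0 0 0 0 0", claw=0, squeeze=45)

```text
clock: 41.55
tool_pos: [0.5335, 0.3826, 0.0592]
orientation: [0.707, 0.707, 0.001, 0.001]
contact_force: [-1.4, -0.3, 6.3]
width: 0.0611
grip_force: 48.3
```

Call:
jog_arm(targets="0 0 -0.5 0 0 0;0 0 -1 0 0 0;0 0 -1 0 0 0;0 0 -1 0 0 0;-0.6 -0.34 -0.5 0 0 0;-1 -0.34 0 0 0 0;-1 -0.34 0 0 0 0;-1 -0.34 0 0 0 0;-1 -0.34 0 0 0 0;-1 -0.34 0 0 0 0;-1 -0.34 0 0 0 0;-1 -0.34 0 0 0 0")

```text
clock: 42.55
tool_pos: [0.4779, 0.2295, 0.1377]
orientation: [0.707, 0.707, 0.0, 0.0]
contact_force: [1.0, -1.1, -3.2]
width: 0.0613
grip_force: 49.8
```

Call:
jog_arm(targets="-1 0 0 0 0 0;-1 0 0 0 0 0;-1 0 0 0 0 0;-1 0 0 0 0 0;-1 0 0 0 0 0;-1 0 0 0 0 0;-0.9 0 0 0 0 0;0 0 0 0 0 0;0 0 0 0 0 0;0 0 0 0 0 0")

```text
clock: 43.38
tool_pos: [0.4784, 0.0926, 0.1375]
orientation: [0.707, 0.707, 0.0, -0.0]
contact_force: [-0.7, -0.4, -3.1]
width: 0.061
grip_force: 49.8
```

Run:
```python
from h import *
import pickle
st=ctrl.observe();im=imaging.capture("wrist")
pickle.dump((st,im),open("w8.pkl","wb"))
t=imaging.capture("top");s=imaging.capture("scene")
o=np.zeros((600,800,3),np.uint8);o[:384,:512]=im
o[390:600,:780]=cv2.resize(t[178:248,90:350],(780,210));o[:384,512:]=cv2.resize(s[150:342,100:244],(288,384))
cv2.imwrite("pics/w8.png",o)
print(st["clock"],st["tool_pos"])
c=cam("wrist",st)
print("trivet c",proj(c,(.479,.0905,.014)).round(1),"jar bottom",proj(c,(st["tool_pos"][0],st["tool_pos"][1],st["tool_pos"][2]-.0475)).round(1))
h=cv2.cvtColor(im,cv2.COLOR_BGR2HSV);m=cv2.inRange(h,(95,90,40),(125,255,255));m[330:]=0;m[:,:150]=0;m[:,360:]=0
cs,_=cv2.findContours(m,0,1);q=np.vstack(cs).reshape(-1,2);h=cv2.convexHull(q).reshape(-1,2)
P=plane(c,h,.014)[:,:2]*1000
from scipy.optimize import least_squares
r=least_squares(lambda p:np.hypot(*(P-p[:2]).T)-p[2],[479,90,57],loss="soft_l1");print(r.x.round(1),r.fun.round(1))
```

```text
43.3833 [0.47839888 0.09260194 0.13754399]
trivet c [[253.3 191.5]] jar bottom [[252.3 222.6]]
[478.9  91.5  58.1] [ 0.3  0.2  0.2  0.2  0.   0.1 -0.4 -0.2 -0.1  0.1  0.3 -0.1 -0.1 -0.
 -0.   0.3  0.3  0.  -0.7  0.4  0.2 -0.1 -0.1 -0.  -0.1  0.   0.   0.
 -0.3 -0.3 -0.1 -0.2 -0.   0.   0.1]
```

View pics/w8.png

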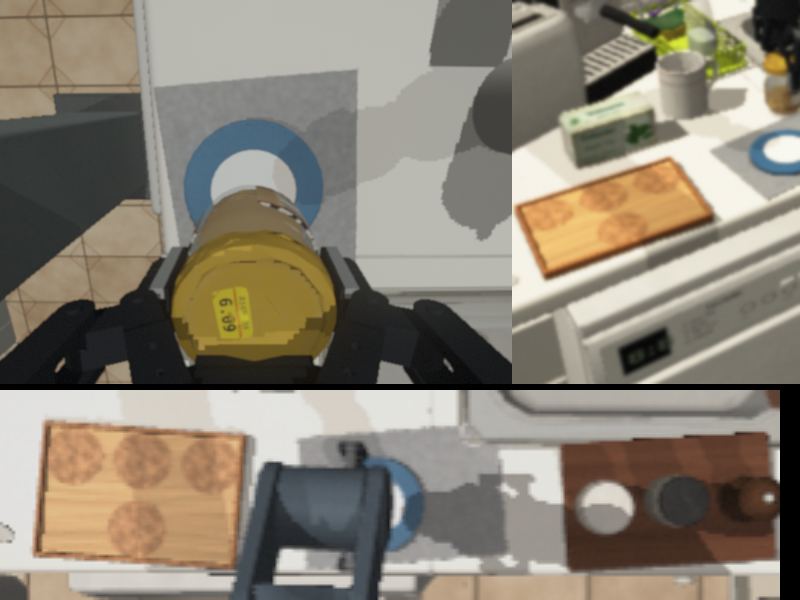

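The three things stand upright on the board (composite 605,507; 680,500; 755,500). The trivet fit has its centre at (478.9, 91.5) mm, and the honey hangs directly over it. Lowering.

Call:
jog_arm(targets="-0.05 0.02 0.9 0 0 0;0 0 0.9 0 0 0;0 0 0.9 0 0 0;0 0 0.7 0 0 0;0 0 0.2 0 0 0;0 0 0 0 0 0;0 0 0 0 0 0;0 0 0 0 0 0")

```text
clock: 44.2
tool_pos: [0.4795, 0.0916, 0.0661]
orientation: [0.707, 0.707, 0.001, 0.001]
contact_force: [0.4, -0.0, -3.1]
width: 0.0613
grip_force: 49.8
```

Call:
jog_arm(targets="0 0 0.1 0 0 0;0 0 0 0 0 0;0 0 0 0 0 0")

```text
clock: 44.45
tool_pos: [0.4791, 0.0913, 0.0637]
orientation: [0.707, 0.707, 0.0, 0.0]
contact_force: [0.9, 0.3, -3.2]
width: 0.0609
grip_force: 49.8
```

Call:
jog_arm(targets="0 0 0.06 0 0 0;0 0 0 0 0 0;0 0 0 0 0 0")

```text
clock: 44.7
tool_pos: [0.4791, 0.0913, 0.0632]
orientation: [0.707, 0.707, 0.0, 0.0]
contact_force: [-1.6, -0.0, 6.2]
width: 0.0611
grip_force: 50.1
```

Call:
jog_arm(targets="0 0 0.03 0 0 0;0 0 0 0 0 0;0 0 0 0 0 0")

```text
clock: 44.95
tool_pos: [0.4791, 0.0913, 0.0631]
orientation: [0.707, 0.707, 0.001, 0.001]
contact_force: [-3.1, -0.2, 10.3]
width: 0.061
grip_force: 50.4
```

Call:
jog_arm(targets="0 0 -0.06 0 0 0;0 0 0 0 0 0;0 0 0 0 0 0;0 0 0 0 0 0;0 0 0 0 0 0;0 0 -0.5 0 0 0;0 0 -1 0 0 0;0 0 -1 0 0 0;0 0 -1 0 0 0;0 0 -1 0 0 0;0 0 -1 0 0 0;0 0 -1 0 0 0", claw=1)

```text
clock: 45.95
tool_pos: [0.4785, 0.0913, 0.1943]
orientation: [0.707, 0.707, 0.0, 0.0]
contact_force: [0.4, 0.2, -0.6]
width: 0.0852
grip_force: 0.0
```

Call:
jog_arm(targets="0 0 -0.5 0 0 0;-1 0 0 0 0 0;-1 0 0 0 0 0;-1 0 0 0 0 0;-1 0 0 0 0 0;-1 0 0 0 0 0;-1 0 0 0 0 0;-1 0 0 0 0 0;-1 0 0 0 0 0;-1 0 0 0 0 0;-1 0 0 0 0 0;-1 0 0 0 0 0")

```text
clock: 46.95
tool_pos: [0.4784, -0.1296, 0.2033]
orientation: [0.707, 0.707, 0.0, -0.0]
contact_force: [0.2, -0.6, 0.6]
width: 0.0859
grip_force: 0.0
```

Call:
jog_arm(targets="-1 0 0 0 0 0;-1 0 0 0 0 0;-0.93 0 0 0 0 0;0 0 0 0 0 0;0 0 0 0 0 0")

```text
clock: 47.37
tool_pos: [0.4786, -0.1879, 0.203]
orientation: [0.708, 0.706, 0.0, -0.0]
contact_force: [-0.5, 0.7, 0.2]
width: 0.0854
grip_force: 0.0
```

Run:
```python
from h import *
import pickle
st=ctrl.observe();im=imaging.capture("wrist")
pickle.dump((st,im),open("w9.pkl","wb"));cv2.imwrite("pics/w9.png",im)
print(st["clock"],st["tool_pos"])
c=cam("wrist",st)
for nm,X in(("white lid",(.4797,-.187,.132)),("dark",(.486,-.2755,.162)),("honey lid",(.479,.0915,.106))):print(nm,proj(c,X).round(1))
```

```text
47.3667 [ 0.47857529 -0.1878669   0.20304331]
white lid [[254.  208.8]]
dark [[263.5 344.1]]
honey lid [[ 251.4 -284.2]]
```

View pics/w9.png

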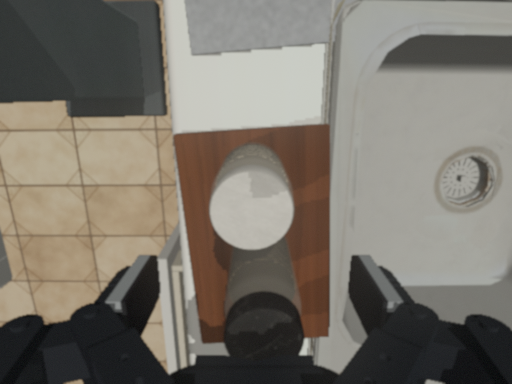

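The white lid is at (252,207) against a predicted (254,209), so it is aligned. Descend and grip.

Call:
jog_arm(targets="0.04 0.02 0.98 0 0 0;0 0 0.98 0 0 0;0 0 0.98 0 0 0;0 0 0.98 0 0 0;0 0 0.98 0 0 0;0 0 0.98 0 0 0;0 0 0 0 0 0;0 0 0 0 0 0;0 0 0 0 0 0")

```text
clock: 48.17
tool_pos: [0.4796, -0.186, 0.0859]
orientation: [0.707, 0.707, 0.0, 0.0]
contact_force: [-0.3, 0.3, 0.4]
width: 0.0855
grip_force: 0.0
```

Call:
jog_arm(targets="0 0 0 0 0 0;0 0 0 0 0 0;0 0 0 0 0 0;0 0 0 0 0 0;0 0 0 0 0 0;0 0 0 0 0 0", claw=0)

```text
clock: 48.67
tool_pos: [0.4793, -0.1868, 0.0869]
orientation: [0.707, 0.707, 0.0, 0.001]
contact_force: [-2.0, -0.2, 6.9]
width: 0.0626
grip_force: 47.4
```

Call:
jog_arm(targets="0 0 -0.5 0 0 0;0 0 -1 0 0 0;0 0 -1 0 0 0;0 0 -1 0 0 0;0 0 -1 0 0 0;0 0 -1 0 0 0;0.6 0 -1 0 0 0;1 0 0 0 0 0;1 0 0 0 0 0;1 0 0 0 0 0;1 0 0 0 0 0;1 0 0 0 0 0")

```text
clock: 49.67
tool_pos: [0.4787, -0.0734, 0.2159]
orientation: [0.707, 0.707, 0.0, 0.0]
contact_force: [-0.1, -0.3, -3.2]
width: 0.0626
grip_force: 50.8
```

Call:
jog_arm(targets="1 0 0 0 0 0;1 0 0 0 0 0;1 0 0 0 0 0;1 0 0 0 0 0;1 0 0 0 0 0;1 0 0 0 0 0;1 0 0 0 0 0;1 0 0 0 0 0;1 0 0 0 0 0;1 0 0 0 0 0;1 0 0 0 0 0;1 0 0 0 0 0")

```text
clock: 50.67
tool_pos: [0.4787, 0.1665, 0.2158]
orientation: [0.707, 0.707, 0.0, 0.0]
contact_force: [-0.1, -0.1, -2.3]
width: 0.0622
grip_force: 50.8
```

Call:
jog_arm(targets="1 0 0 0 0 0;1 0 0 0 0 0;1 0.3 0 0 0 0;1 0.3 0 0 0 0;1 0.3 0 0 0 0;1 0.3 0 0 0 0;1 0.3 0 0 0 0;1 0.3 0 0 0 0;1 0.3 0 0 0 0;1 0.3 0 0 0 0;1 0.3 0 0 0 0;1 0.3 0 0 0 0")

```text
clock: 51.67
tool_pos: [0.5387, 0.4063, 0.2155]
orientation: [0.707, 0.707, -0.0, -0.0]
contact_force: [-0.1, 0.5, -3.0]
width: 0.0626
grip_force: 50.8
```

Call:
jog_arm(targets="1 0 0 0 0 0;1 0 0 0 0 0;1 0 0 0 0 0;0 0 0 0 0 0;0 0 0 0 0 0;0 0 0 0 0 0")

```text
clock: 52.17
tool_pos: [0.5386, 0.4648, 0.215]
orientation: [0.707, 0.707, -0.001, 0.0]
contact_force: [-0.4, 0.2, -2.5]
width: 0.0624
grip_force: 50.8
```

Call:
jog_arm(targets="0 0 0.9 0 0 0;0 0 0.9 0 0 0;0 0 0.9 0 0 0;0 0 0.9 0 0 0;0 0 0.9 0 0 0;0 0 0.9 0 0 0;0 0 0.7 0 0 0;0 0 0.25 0 0 0;0 0 0 0 0 0;0 0 0 0 0 0;0 0 0 0 0 0")

```text
clock: 53.08
tool_pos: [0.5402, 0.4659, 0.0896]
orientation: [0.707, 0.707, 0.001, 0.0]
contact_force: [0.5, 0.2, -2.7]
width: 0.0627
grip_force: 50.8
```

Call:
jog_arm(targets="0 0 0.1 0 0 0;0 0 0.05 0 0 0;0 0 0 0 0 0;0 0 0 0 0 0")

```text
clock: 53.42
tool_pos: [0.5393, 0.4656, 0.0854]
orientation: [0.707, 0.707, 0.0, 0.0]
contact_force: [0.1, 0.7, -2.5]
width: 0.0628
grip_force: 50.8
```

Call:
jog_arm(targets="0 0 0.1 0 0 0;0 0 0.03 0 0 0;0 0 0 0 0 0;0 0 0 0 0 0")

```text
clock: 53.75
tool_pos: [0.5395, 0.4658, 0.0831]
orientation: [0.707, 0.707, 0.0, 0.0]
contact_force: [-0.4, 0.4, 1.0]
width: 0.0625
grip_force: 51.1
```

Call:
jog_arm(targets="0 0 0.03 0 0 0;0 0 0 0 0 0;0 0 0 0 0 0")

```text
clock: 54.0
tool_pos: [0.5395, 0.4659, 0.083]
orientation: [0.707, 0.707, 0.001, 0.0]
contact_force: [-1.7, -0.2, 5.5]
width: 0.0624
grip_force: 51.5
```

Call:
jog_arm(targets="0 0 -0.03 0 0 0;0 0 0 0 0 0;0 0 0 0 0 0;0 0 0 0 0 0;0 0 0 0 0 0;0 0 -0.5 0 0 0;0 0 -1 0 0 0;0 0 -1 0 0 0;0 0 -1 0 0 0;0 0 -1 0 0 0;0 0 -1 0 0 0;0 0 -1 0 0 0", claw=1)

```text
clock: 55.0
tool_pos: [0.5393, 0.4655, 0.2144]
orientation: [0.707, 0.707, 0.0, 0.0]
contact_force: [-0.4, -0.1, 0.8]
width: 0.0858
grip_force: 0.0
```

Call:
jog_arm(targets="0 0 -0.5 0 0 0;-1 -0.27 0 0 0 0;-1 -0.27 0 0 0 0;-1 -0.27 0 0 0 0;-1 -0.27 0 0 0 0;-1 -0.27 0 0 0 0;-1 -0.27 0 0 0 0;-1 -0.27 0 0 0 0;-1 -0.27 0 0 0 0;-1 -0.27 0 0 0 0;-1 -0.27 0 0 0 0;-1 0 0 0 0 0")

```text
clock: 56.0
tool_pos: [0.4837, 0.2445, 0.2226]
orientation: [0.707, 0.707, -0.001, -0.0]
contact_force: [1.1, -0.0, -0.6]
width: 0.0856
grip_force: 0.0
```

Call:
jog_arm(targets="-1 0 0 0 0 0;-1 0 0 0 0 0;-1 0 0 0 0 0;-1 0 0 0 0 0;-1 0 0 0 0 0;-1 0 0 0 0 0;-1 0 0 0 0 0;-1 0 0 0 0 0;-1 0 0 0 0 0;-1 0 0 0 0 0;-1 0 0 0 0 0;-1 0 0 0 0 0")

```text
clock: 57.0
tool_pos: [0.485, 0.0045, 0.2227]
orientation: [0.707, 0.707, 0.0, 0.0]
contact_force: [0.8, 0.1, 0.7]
width: 0.0853
grip_force: 0.0
```

Call:
jog_arm(targets="-1 0 0 0 0 0;-1 0 0 0 0 0;-1 0 0 0 0 0;-1 0 0 0 0 0;-1 0 0 0 0 0;-1 0 0 0 0 0;-1 0 0 0 0 0;-1 0 0 0 0 0;-1 0 0 0 0 0;-1 0 0 0 0 0;-1 0 0 0 0 0;-1 0 0 0 0 0")

```text
clock: 58.0
tool_pos: [0.485, -0.2355, 0.2227]
orientation: [0.707, 0.707, 0.0, 0.0]
contact_force: [0.5, 0.8, 0.8]
width: 0.0852
grip_force: 0.0
```

Call:
jog_arm(targets="-1 0 0 0 0 0;-1 0 0 0 0 0;-0.07 0 0 0 0 0;0 0 0 0 0 0;0 0 0 0 0 0;0 0 0 0 0 0")

```text
clock: 58.5
tool_pos: [0.4848, -0.2746, 0.2224]
orientation: [0.707, 0.707, 0.0, -0.001]
contact_force: [0.3, -0.6, 0.3]
width: 0.0851
grip_force: 0.0
```

Call:
jog_arm(targets="-0.03 0.03 0.935 0 0 0;0 0 0.935 0 0 0;0 0 0.935 0 0 0;0 0 0.935 0 0 0;0 0 0.935 0 0 0;0 0 0.935 0 0 0;0 0 0 0 0 0;0 0 0 0 0 0;0 0 0 0 0 0")

```text
clock: 59.25
tool_pos: [0.4864, -0.2763, 0.1112]
orientation: [0.707, 0.707, 0.0, 0.001]
contact_force: [-0.1, -0.8, -0.1]
width: 0.0855
grip_force: 0.0
```

Call:
jog_arm(targets="0 0 0 0 0 0;0 0 0 0 0 0;0 0 0 0 0 0;0 0 0 0 0 0;0 0 0 0 0 0;0 0 0 0 0 0", claw=0)

```text
clock: 59.75
tool_pos: [0.4862, -0.277, 0.112]
orientation: [0.707, 0.707, 0.0, 0.001]
contact_force: [-1.6, -0.0, 6.2]
width: 0.0585
grip_force: 47.3
```

Call:
jog_arm(targets="0 0 -0.5 0 0 0;0 0 -1 0 0 0;0 0 -1 0 0 0;0 0 -1 0 0 0;0 0 -1 0 0 0;0 0 -1 0 0 0;0.6 0 -0.5 0 0 0;1 0 0 0 0 0;1 0 0 0 0 0;1 0 0 0 0 0;1 0 0 0 0 0;1 0 0 0 0 0")

```text
clock: 60.75
tool_pos: [0.4848, -0.1623, 0.2302]
orientation: [0.707, 0.707, 0.0, -0.001]
contact_force: [0.7, 0.1, -3.3]
width: 0.0582
grip_force: 49.7
```

Call:
jog_arm(targets="1 0 0 0 0 0;1 0 0 0 0 0;1 0 0 0 0 0;1 0 0 0 0 0;1 0 0 0 0 0;1 0 0 0 0 0;1 0 0 0 0 0;1 0 0 0 0 0;1 0 0 0 0 0;1 0 0 0 0 0;1 0 0 0 0 0;1 0 0 0 0 0")

```text
clock: 61.75
tool_pos: [0.4843, 0.0773, 0.2302]
orientation: [0.707, 0.707, -0.0, -0.001]
contact_force: [0.8, -0.9, -2.7]
width: 0.0587
grip_force: 49.7
```

Call:
jog_arm(targets="1 0 0 0 0 0;1 0 0 0 0 0;1 -0.18 0 0 0 0;1 -0.18 0 0 0 0;1 -0.18 0 0 0 0;1 -0.18 0 0 0 0;1 -0.18 0 0 0 0;1 -0.18 0 0 0 0;1 -0.18 0 0 0 0;1 -0.18 0 0 0 0;1 -0.18 0 0 0 0;1 -0.18 0 0 0 0")

```text
clock: 62.75
tool_pos: [0.4479, 0.3166, 0.2301]
orientation: [0.707, 0.707, -0.001, -0.001]
contact_force: [-0.8, -0.0, -2.2]
width: 0.0584
grip_force: 49.7
```

Call:
jog_arm(targets="1 0 0 0 0 0;1 0 0 0 0 0;1 0 0 0 0 0;0.5 0 0 0 0 0;0 0 0 0 0 0;0 0 0 0 0 0;0 0 0 0 0 0")

```text
clock: 63.33
tool_pos: [0.4491, 0.3844, 0.23]
orientation: [0.707, 0.707, -0.001, 0.0]
contact_force: [0.4, -0.1, -2.6]
width: 0.0585
grip_force: 49.7
```

Call:
jog_arm(targets="0.02 0 0.9 0 0 0;0 0 0.9 0 0 0;0 0 0.9 0 0 0;0 0 0.9 0 0 0;0 0 0.9 0 0 0;0 0 0.9 0 0 0;0 0 0.4 0 0 0;0 0 0.1 0 0 0;0 0 0 0 0 0;0 0 0 0 0 0;0 0 0 0 0 0")

```text
clock: 64.25
tool_pos: [0.4507, 0.3862, 0.1136]
orientation: [0.707, 0.707, 0.001, 0.0]
contact_force: [0.1, 0.4, -3.4]
width: 0.0583
grip_force: 49.7
```

Call:
jog_arm(targets="0 0 0.1 0 0 0;0 0 0.05 0 0 0;0 0 0 0 0 0;0 0 0 0 0 0")

```text
clock: 64.58
tool_pos: [0.4498, 0.386, 0.1095]
orientation: [0.707, 0.707, 0.0, 0.0]
contact_force: [0.7, 1.3, -3.6]
width: 0.0586
grip_force: 49.7
```

Call:
jog_arm(targets="0 -0.03 0.06 0 0 0;0 0 0.03 0 0 0;0 0 0 0 0 0;0 0 0 0 0 0")

```text
clock: 64.92
tool_pos: [0.4494, 0.3862, 0.1081]
orientation: [0.707, 0.707, 0.0, 0.0]
contact_force: [-0.7, -0.3, 2.9]
width: 0.0587
grip_force: 50.1
```

Call:
jog_arm(targets="0 0 0.03 0 0 0;0 0 0 0 0 0;0 0 0 0 0 0")

```text
clock: 65.17
tool_pos: [0.4494, 0.3863, 0.108]
orientation: [0.707, 0.707, 0.001, 0.0]
contact_force: [-2.2, 0.9, 5.8]
width: 0.0584
grip_force: 50.5
```

Call:
jog_arm(targets="0 0 -0.03 0 0 0;0 0 0 0 0 0;0 0 0 0 0 0;0 0 0 0 0 0;0 0 0 0 0 0;0 0 -0.5 0 0 0;0 0 -1 0 0 0;0 0 -1 0 0 0;0 0 -1 0 0 0;0 0 -1 0 0 0;0 0 -1 0 0 0;0 0 -1 0 0 0", claw=1)

```text
clock: 66.17
tool_pos: [0.4491, 0.3858, 0.2392]
orientation: [0.707, 0.707, 0.0, 0.0]
contact_force: [0.3, -0.0, -0.3]
width: 0.0854
grip_force: 0.0
```

Call:
jog_arm(targets="-0.4 0 0 0 0 0;-1 0.2 0 0 0 0;-1 0.2 0 0 0 0;-1 0.2 0 0 0 0;-1 0.2 0 0 0 0;-1 0.2 0 0 0 0;-1 0.2 0 0 0 0;-1 0.2 0 0 0 0;-1 0.2 0 0 0 0;-1 0.2 0 0 0 0;-1 0.2 0 0 0 0;-1 0 0 0 0 0")

```text
clock: 67.17
tool_pos: [0.4894, 0.1564, 0.2371]
orientation: [0.707, 0.707, -0.0, 0.0]
contact_force: [0.5, -0.0, -0.6]
width: 0.0849
grip_force: 0.0
```

Call:
jog_arm(targets="-1 0 0 0 0 0;-1 0 0 0 0 0;-1 0 0 0 0 0;-1 0 0 0 0 0;-1 0 0 0 0 0;-1 0 0 0 0 0;-1 0 0 0 0 0;-1 0 0 0 0 0;-1 0 0 0 0 0;-1 0 0 0 0 0;-1 0 0 0 0 0;-1 0 0 0 0 0")

```text
clock: 68.17
tool_pos: [0.4883, -0.0832, 0.2371]
orientation: [0.707, 0.707, -0.0, -0.0]
contact_force: [0.6, -0.0, -0.2]
width: 0.0852
grip_force: 0.0
```

Call:
jog_arm(targets="-1 0 0 0 0 0;-1 0 0 0 0 0;-1 0 0 0 0 0;-1 0 0 0 0 0;-1 0 0 0 0 0;-1 0 0 0 0 0;-1 0 0 0 0 0;-1 0 0 0 0 0;-1 0 0 0 0 0;-1 0 0 0 0 0;-1 0 0 0 0 0;-1 0 0 0 0 0")

```text
clock: 69.17
tool_pos: [0.4882, -0.3229, 0.2369]
orientation: [0.707, 0.707, -0.0, -0.001]
contact_force: [0.3, 0.8, -0.0]
width: 0.0851
grip_force: 0.0
```

Call:
jog_arm(targets="-1 0 0 0 0 0;-1 0 0 0 0 0;0 0 0 0 0 0;0 0 0 0 0 0;0 0 0 0 0 0")

```text
clock: 69.58
tool_pos: [0.4884, -0.3611, 0.2369]
orientation: [0.707, 0.707, 0.0, -0.001]
contact_force: [0.5, -0.2, 0.9]
width: 0.0853
grip_force: 0.0
```

Descending .108 and gripping.

Call:
jog_arm(targets="-0.03 0.05 0.9 0 0 0;0 0 0.9 0 0 0;0 0 0.9 0 0 0;0 0 0.9 0 0 0;0 0 0.9 0 0 0;0 0 0.9 0 0 0;0 0 0 0 0 0;0 0 0 0 0 0;0 0 0 0 0 0")

```text
clock: 70.33
tool_pos: [0.4907, -0.3624, 0.1304]
orientation: [0.707, 0.707, 0.0, 0.001]
contact_force: [-0.0, 0.5, 1.0]
width: 0.0856
grip_force: 0.0
```

Call:
jog_arm(targets="0 0 0 0 0 0;0 0 0 0 0 0;0 0 0 0 0 0;0 0 0 0 0 0;0 0 0 0 0 0;0 0 0 0 0 0", claw=0)

```text
clock: 70.83
tool_pos: [0.4904, -0.3634, 0.131]
orientation: [0.707, 0.707, -0.0, 0.001]
contact_force: [-1.9, -0.3, 5.2]
width: 0.0463
grip_force: 45.5
```

Call:
jog_arm(targets="0 0 -0.5 0 0 0;0 0 -1 0 0 0;0 0 -1 0 0 0;0 0 -1 0 0 0;0 0 -1 0 0 0;0 0 -1 0 0 0;0.5 0 -0.5 0 0 0;1 0 0 0 0 0;1 0 0 0 0 0;1 0 0 0 0 0;1 0 0 0 0 0;1 0 0 0 0 0")

```text
clock: 71.83
tool_pos: [0.4894, -0.2506, 0.2492]
orientation: [0.707, 0.707, 0.0, -0.001]
contact_force: [0.1, 0.1, -2.5]
width: 0.0464
grip_force: 46.5
```

Call:
jog_arm(targets="1 0 0 0 0 0;1 0 0 0 0 0;1 0 0 0 0 0;1 0 0 0 0 0;1 0 0 0 0 0;1 0 0 0 0 0;1 0 0 0 0 0;1 0 0 0 0 0;1 0 0 0 0 0;1 0 0 0 0 0;1 0 0 0 0 0;1 0 0 0 0 0")

```text
clock: 72.83
tool_pos: [0.489, -0.0109, 0.2493]
orientation: [0.707, 0.707, -0.0, -0.001]
contact_force: [0.7, 0.6, -1.7]
width: 0.0464
grip_force: 46.5
```

Call:
jog_arm(targets="1 0 0 0 0 0;1 0 0 0 0 0;1 0.19 0 0 0 0;1 0.19 0 0 0 0;1 0.19 0 0 0 0;1 0.19 0 0 0 0;1 0.19 0 0 0 0;1 0.19 0 0 0 0;1 0.19 0 0 0 0;1 0.19 0 0 0 0;1 0.19 0 0 0 0;1 0.19 0 0 0 0")

```text
clock: 73.83
tool_pos: [0.5269, 0.2287, 0.2491]
orientation: [0.707, 0.707, -0.001, -0.001]
contact_force: [-0.2, -0.1, -2.0]
width: 0.0461
grip_force: 46.5
```

Call:
jog_arm(targets="1 0 0 0 0 0;1 0 0 0 0 0;1 0 0 0 0 0;0.45 0 0 0 0 0;0 0 0 0 0 0;0 0 0 0 0 0;0 0 0 0 0 0")

```text
clock: 74.42
tool_pos: [0.5277, 0.2953, 0.2493]
orientation: [0.707, 0.707, -0.001, -0.0]
contact_force: [0.7, -0.4, -3.0]
width: 0.0465
grip_force: 46.5
```

Run:
```python
from h import *
import pickle
st=ctrl.observe();im=imaging.capture("wrist")
pickle.dump((st,im),open("w10.pkl","wb"));cv2.imwrite("pics/w10.png",im)
print(st["clock"],st["tool_pos"]);c=cam("wrist",st)
for nm,X in(("mill disc",(.5284,.2955,.0105)),("honey disc",(.5337,.3805,.0105)),("dark lid want",(.449,.3857,.158)),("white lid want",(.539,.465,.128)),("lip BR",(.5673,.253,.016))):print(nm,proj(c,X).round(1))
```

```text
74.4167 [0.5277158  0.29531316 0.24925317]
mill disc [[253.6 162. ]]
honey disc [[258.3  86.6]]
dark lid want [[136.   73.8]]
white lid want [[268.5 -44.2]]
lip BR [[285.8 197.5]]
```

View pics/w10.png

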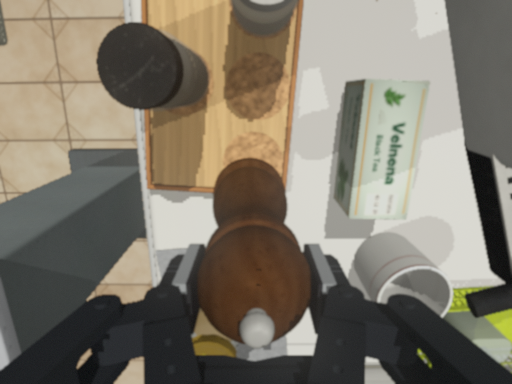

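The honey disc is at (255,85), close to prediction. The mill hangs over its own disc, and the dark jar is upright at about (140,66). I'll place the mill, then check the offsets.

Call:
jog_arm(targets="-0.05 0 0.9 0 0 0;0 0 0.9 0 0 0;0 0 0.9 0 0 0;0 0 0.9 0 0 0;0 0 0.9 0 0 0;0 0 0.9 0 0 0;0 0 0.5 0 0 0;0 0 0 0 0 0;0 0 0 0 0 0;0 0 0 0 0 0")

```text
clock: 75.3
tool_pos: [0.5292, 0.2952, 0.1326]
orientation: [0.707, 0.707, 0.001, 0.0]
contact_force: [-0.6, -0.2, -2.4]
width: 0.0462
grip_force: 46.6
```

Call:
jog_arm(targets="0 0 0.1 0 0 0;0 0 0.05 0 0 0;0 0 0 0 0 0;0 0 0 0 0 0")

```text
clock: 75.63
tool_pos: [0.5283, 0.2954, 0.129]
orientation: [0.707, 0.707, 0.0, 0.0]
contact_force: [0.6, -0.8, -2.2]
width: 0.0464
grip_force: 46.6
```

Call:
jog_arm(targets="0 0 0.08 0 0 0;0 0 0.04 0 0 0;0 0 0 0 0 0;0 0 0 0 0 0")

```text
clock: 75.97
tool_pos: [0.5286, 0.2956, 0.127]
orientation: [0.707, 0.707, 0.001, 0.0]
contact_force: [-1.8, -0.3, 4.5]
width: 0.0464
grip_force: 47.2
```

Call:
jog_arm(targets="0 0 0.03 0 0 0;0 0 0 0 0 0;0 0 0 0 0 0")

```text
clock: 76.22
tool_pos: [0.5286, 0.2957, 0.127]
orientation: [0.707, 0.707, 0.001, 0.0]
contact_force: [-2.3, -0.5, 7.7]
width: 0.0466
grip_force: 47.5
```

Call:
jog_arm(targets="0 0 -0.04 0 0 0;0 0 0 0 0 0;0 0 0 0 0 0;0 0 0 0 0 0;0 0 0 0 0 0;0 0 -0.5 0 0 0;0 0 -1 0 0 0;0 0 -1 0 0 0;0 0 -1 0 0 0;0 0 -1 0 0 0;0 0 -1 0 0 0;0 0 -1 0 0 0", claw=1)

```text
clock: 77.22
tool_pos: [0.5281, 0.2953, 0.258]
orientation: [0.707, 0.707, 0.0, 0.0]
contact_force: [1.2, 0.0, -0.1]
width: 0.0857
grip_force: 0.0
```

Call:
jog_arm(targets="0.5 -0.66 -0.9 0 0 0;0.5 -0.66 -0.9 0 0 0;0.5 -0.66 -0.9 0 0 0;0.5 -0.66 -0.9 0 0 0;0.6 -0.66 -0.9 0 0 0;0 0 0 0 0 0;0 0 0 0 0 0;0 0 0 0 0 0")

```text
clock: 77.88
tool_pos: [0.4621, 0.3468, 0.346]
orientation: [0.707, 0.707, -0.0, 0.0]
contact_force: [-0.8, -0.3, -0.8]
width: 0.0853
grip_force: 0.0
```

Run:
```python
from h import *
import pickle
st=ctrl.observe();im=imaging.capture("wrist")
pickle.dump((st,im),open("w11.pkl","wb"))
print(st["clock"],st["tool_pos"]);c=cam("wrist",st)
pts={"dark":(.449,.3857,.158),"white":(.539,.465,.128),"mill nut":(.5284,.2955,.18),"honey lid":(.479,.0915,.106)}
o=im.copy()
for nm,X in pts.items():
    p=proj(c,X)[0];print(nm,p.round(1));cv2.circle(o,tuple(np.int32(p.round())),1,(0,0,255),-1)
a=cv2.resize(o[10:270,200:360],None,fx=2.3,fy=2.3,interpolation=2)
i3=pickle.load(open("w3.pkl","rb"))[1];b=cv2.resize(i3[10:270,200:360],None,fx=2.3,fy=2.3,interpolation=2)
cv2.imwrite("pics/w11.png",np.hstack([a,b]));print(a.shape)
```

```text
77.8833 [0.46211825 0.34680255 0.34597957]
dark [239.6 134. ]
white [327.8  52.5]
mill nut [317.7 225.8]
honey lid [264.9 338.3]
(598, 368, 3)
```

View pics/w11.png

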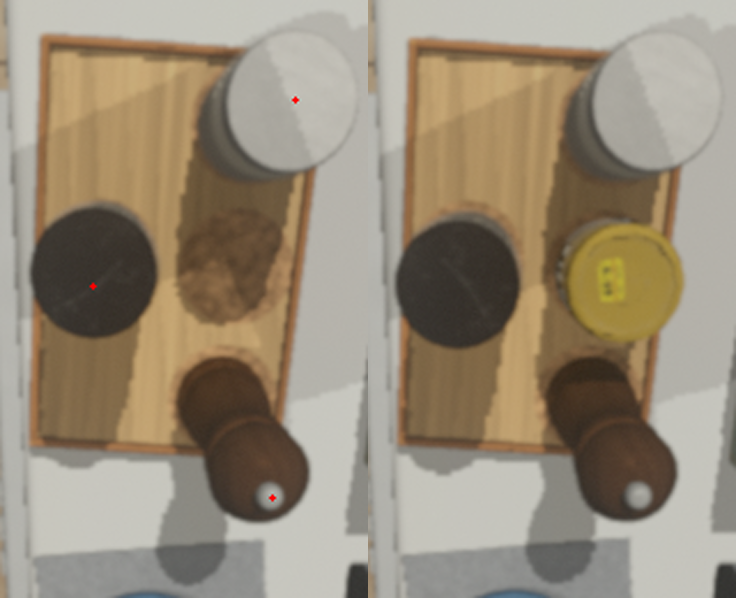

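The white jar and mill coincide with their target marks. The dark jar is about 6 mm too far in +y, at (95,272) against a wanted (93,286), so I'll regrip and shift it.

Call:
jog_arm(targets="0.75 -0.2 0 0 0 0;0.75 -0.2 0 0 0 0;0.75 -0.2 0 0 0 0;0 0 0.99 0 0 0;0 0 0.99 0 0 0;0 0 0.99 0 0 0;0 0 0.99 0 0 0;0 0 0.99 0 0 0;0 0 0.99 0 0 0;0 0 0.99 0 0 0;0 0 0 0 0 0;0 0 0 0 0 0")

```text
clock: 78.93
tool_pos: [0.4498, 0.391, 0.2057]
orientation: [0.708, 0.707, -0.002, -0.001]
contact_force: [0.9, -0.2, 0.5]
width: 0.0852
grip_force: 0.0
```

Call:
jog_arm(targets="0 0 0.99 0 0 0;0 0 0.99 0 0 0;0 0 0.99 0 0 0;0 0 0.99 0 0 0;0 0 0.8 0 0 0;0 0 0 0 0 0;0 0 0 0 0 0;0 0 0 0 0 0")

```text
clock: 79.6
tool_pos: [0.4515, 0.3929, 0.1141]
orientation: [0.707, 0.707, 0.001, 0.0]
contact_force: [0.1, 0.4, 0.6]
width: 0.0853
grip_force: 0.0
```

Call:
jog_arm(targets="0 0 0 0 0 0;0 0 0 0 0 0;0 0 0 0 0 0;0 0 0 0 0 0;0 0 0 0 0 0;0 0 0 0 0 0", claw=0)

```text
clock: 80.1
tool_pos: [0.4511, 0.393, 0.1145]
orientation: [0.707, 0.707, 0.002, 0.0]
contact_force: [-1.4, 0.5, 5.6]
width: 0.0578
grip_force: 46.7
```

Call:
jog_arm(targets="0 0 -0.2 0 0 0;0 0 -0.2 0 0 0;0 0 0 0 0 0;-0.1 -0.03 0 0 0 0;-0.1 -0.03 0 0 0 0;-0.1 -0.03 0 0 0 0;-0.02 0 0 0 0 0;0 0 0 0 0 0;0 0 0.2 0 0 0;0 0 0.1 0 0 0;0 0 0 0 0 0;0 0 0 0 0 0")

```text
clock: 81.1
tool_pos: [0.4486, 0.3861, 0.1147]
orientation: [0.707, 0.707, 0.0, 0.0]
contact_force: [-0.4, 0.5, 0.1]
width: 0.0575
grip_force: 48.9
```

Call:
jog_arm(targets="0 0 0.06 0 0 0;0 0 0.04 0 0 0;0 0 0 0 0 0;0 0 0 0 0 0")

```text
clock: 81.43
tool_pos: [0.4486, 0.3864, 0.1145]
orientation: [0.707, 0.707, 0.001, 0.0]
contact_force: [-2.4, -0.7, 10.5]
width: 0.0573
grip_force: 50.4
```

Contact. Release and look again from the same spot.

Call:
jog_arm(targets="0 0 -0.08 0 0 0;0 0 0 0 0 0;0 0 0 0 0 0;0 0 0 0 0 0;0 0 0 0 0 0;0 0 -0.5 0 0 0;0 0 -1 0 0 0;0 0 -1 0 0 0;0 0 -1 0 0 0;0 0 -1 0 0 0;0 0 -1 0 0 0;0 0 -1 0 0 0", claw=1)

```text
clock: 82.43
tool_pos: [0.4483, 0.3858, 0.2457]
orientation: [0.707, 0.707, 0.0, 0.0]
contact_force: [0.7, -0.2, -0.4]
width: 0.0853
grip_force: 0.0
```

Call:
jog_arm(targets="-0.5 0.16 -1 0 0 0;-0.5 0.16 -1 0 0 0;-0.5 0.16 -1 0 0 0;-0.5 0.16 -1 0 0 0;0 0 -1 0 0 0;0 0 0 0 0 0;0 0 0 0 0 0;0 0 0 0 0 0")

```text
clock: 83.1
tool_pos: [0.4605, 0.3457, 0.3435]
orientation: [0.707, 0.707, -0.001, -0.0]
contact_force: [0.1, -0.2, -0.6]
width: 0.0852
grip_force: 0.0
```

Run:
```python
from h import *
import pickle
st=ctrl.observe();im=imaging.capture("wrist");s=imaging.capture("scene")
pickle.dump((st,im),open("w12.pkl","wb"))
print(st["clock"],st["tool_pos"]);c=cam("wrist",st)
pts={"dark":(.449,.3857,.158),"white":(.539,.465,.128),"mill nut":(.5284,.2955,.18),"honey lid":(.479,.0915,.106)}
o=im.copy()
for nm,X in pts.items():
    p=proj(c,X)[0];cv2.circle(o,tuple(np.int32(p.round())),1,(0,0,255),-1)
a=cv2.resize(o[10:270,200:360],None,fx=2.3,fy=2.3,interpolation=2)
b=cv2.resize(s[150:300,90:260],(420,371));q=np.zeros((598,420,3),np.uint8);q[:371]=b
q[375:575,:]=cv2.resize(o[262:362,180:390],(420,200))
cv2.imwrite("pics/w12.png",np.hstack([a,q]))
```

```text
83.1 [0.46048492 0.34571863 0.34345084]
```

View pics/w12.png

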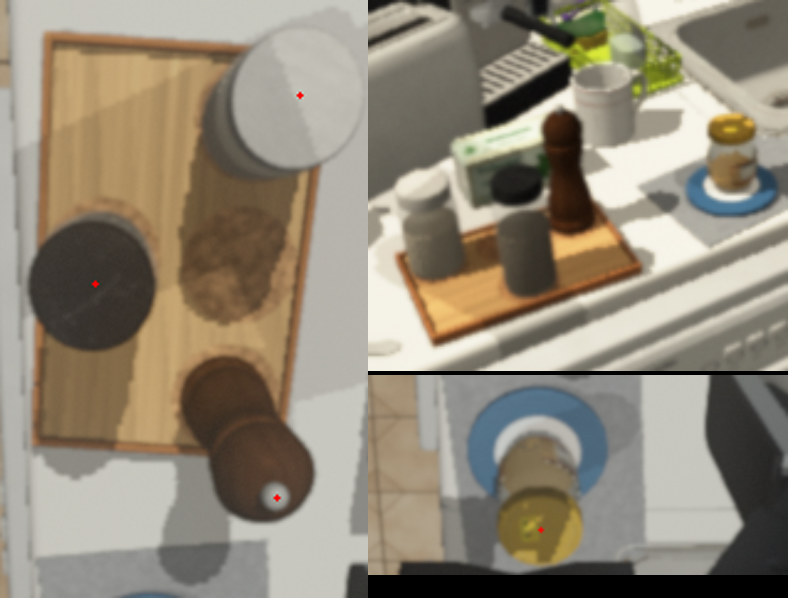

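The dark jar is now at (93,282) against its mark at (95,284), and everything is upright and centred. The honey stands in the white middle of the trivet, and the bystanders are unmoved.

```bash
python3 -c "
from plant import workorder
print(workorder.close_job())"
```

```text
the job is handed in; nothing more can be done
None
```

The job is handed in at about 83 s: the honey stands in the middle of the trivet, the pepper mill and both jars are back upright on their own discs (the dark jar was regripped once to correct a 6 mm offset), and the mug and tea box look undisturbed in the final pictures; the egg box was not in those pictures, but the arm never worked near it.

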